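# Load the pillar rack with the red flats up and lock it

### The arm

A 6-joint arm with a two-finger parallel gripper is mounted at the origin on a cart in front of the work surface, level with it; the furniture and walls round the work are solid. World frame = base frame: x ahead of the robot, y to its left, z up, the work surface at z = 0. Lengths are in m, angles in rad, forces in N, time in s.
With the tool pointing down it reaches from about 0.35 to 0.975 m from the base axis. Payload 17.4 kg.
Tool frame: the origin (TCP) lies between the finger pads; the fingertips stand bot.finger_overhang ahead of it and the grasp point (between the pads) lies 5 mm behind it (bot.finger_overhang is the distance from the TCP to the fingertips, in m); z points along the fingers, y is the line along which they close (so a half turn about z gives the same grasp; the last joint's range is limited). The gripper opens to 85 mm and grips with 20 to 120 N. Pads are 22 mm wide; open, the fingers measure 114 mm over their backs; the gripper's body (76 mm by 85 mm) begins 54 mm behind the grasp point. The pads swing forward as they close: fully open they stand 13 mm farther back than shut.
Start: joints at [-1.386, 0.116, 1.442, -0, 1.584, -0.038], TCP at [0.149, -0.658, 0.245] pointing down, gripper open.
Joint ranges: [-2.83, 2.83], [-0.83, 2.19], [0.07, 2.5], [-1.14, 4.28], [0.01, 3], [-2.97, 2.97]. Speed limits (rad/s): [1.89, 1.89, 2.22, 3.14, 3.14, 3.14].

### API

Orientations are given as a unit quaternion [w, x, y, z].
In Python, from bench import bot gives the robot as it stands.
- The arm moves only by the tool drive_tool, never from a script. Its argument "series" is a list that holds one entry, the list of rows, each a list of 4 numbers: the shift along the tool's x, y, z scaled (see below), then the turn about the tool's z scaled (see below). A call has 1 to 10 rows; each row shifts and turns the commanded pose from where the row before left it, along the tool's axes as they then stand; what a row does not reach is not made up. The controller multiplies each number of a shift by 0.12 m and each number of a turn by pi rad. A row lasts 1/8 s, in which the tool goes at most 62.5 mm and 10.7 degrees, less where a joint would pass 70% of its speed; a pose out of reach is approached as far as the arm can. A call with a number of a shift or a turn outside -1 to 1 is refused whole. A call with a gripper value outside its range is refused whole. "gripper" is the opening, from 0 (shut) to 1 (fully open), set as the call begins (left out, the last holds). The fingers move at their own pace and stop on an object; the grip force is fixed at half the most. Time passes only in rows, so rows that do not move let the fingers close. It gives the time, the measured TCP pose, the force, the opening and the grip force at its end, in the units of the state.
- bot.read_state(): the state, without advancing time (a new reading comes with each control period).
- bot.get_image(name): name is "scene" or "top" or "wrist"; returns a dict with "img" (384x512x3 uint8, red, green, blue), "z_map" (384x512 float32, m along the optical axis (not along the pixel's ray), 0 where there is no reading), "K" (3x3 intrinsics, pixels), "origin" and "orientation" of the camera in the world. Camera axes: x right, y up, looking along -z (the intrinsics and any distortion apply to the point x, -y, -z); pixel columns grow to the right and rows downward; lengths in m; the calibration is good to about 2 mm. A picture is of the moment at which its call begins.
- bot.finish_job(): hands the job in; it is judged then, once.
The state is a dict: "time_s": time; "qpos": joint angles; "qd": joint speeds; "tau": joint torques, N m; "eef_pos": TCP position; "eef_rot": TCP orientation; "contact_force": force on the tool from outside, world axes, zero at the start; "ft_torque": the same for the moment, N m; "gripper_width": finger opening in m; "grip_force": force on a finger pad.
Only numpy, scipy, OpenCV 4.12 (cv2) and the standard library are available. Lean on these libraries where they do the work, as an engineer would, in place of code of your own. Each camera call takes 0.05 s, during which the arm holds its last target. There are 200 camera calls.

### The job

Turn the rack's red wing knob anticlockwise until it clicks open, then lay every hexagonal aluminium pillar from the bench in a groove of the rack, one to a groove, with its red-painted flat on top: the pillars lie with some other flat up, so roll each one over, flat by flat, until the red one shows. When all are in, turn the knob back until it clicks locked, and leave the tape measure, the locomotive and the pliers where they are.

Things in the scene. Friction and masses are not known exactly. Their poses are not given: they have to be found in the camera images.
- rack: grey loading rack fixed to the bench, 213 x 236 mm; origin on the bench top, x along the grooves away from the knob, z up. Three grooves along x between black strips: floor 12 mm and strip tops 18 mm above the bench, 34 mm wide, at 80 mm pitch. Far end: an aluminium back stop, face at x = +51.5 mm, top 28 mm up. Base plate (12 mm thick) spans x -148 to +65 mm.
- stop_face (a point): middle of the groove-side face of the aluminium stop rail that closes the near ends of the grooves (10 mm thick, 19 to 33 mm above the bench). The knob slides it: rack x = -51.5 mm locked, -61.5 mm open, so grooves are 103 mm long locked, 113 mm open. On locking it pushes the pillars lightly towards the back stop.
- groove_1 (a point): in groove 1 (rack y = -80 mm): where the centre of a locked pillar lies, rack x = 0, 30 mm above the bench; axes as the rack's. While the rail is open, a pillar centred at x = -5 mm has the same room at both ends.
- groove_2 (a point): in groove 2 (rack y = 0 mm): where the centre of a locked pillar lies, rack x = 0, 30 mm above the bench; axes as the rack's. While the rail is open, a pillar centred at x = -5 mm has the same room at both ends.
- groove_3 (a point): in groove 3 (rack y = 80 mm): where the centre of a locked pillar lies, rack x = 0, 30 mm above the bench; axes as the rack's. While the rail is open, a pillar centred at x = -5 mm has the same room at both ends.
- knob (a joint): turn of the knob in rad: 0 locked (white line of the wing at the red dot), 1.05 open (at the green dot), growing anticlockwise from above. An over-centre spring detent holds it at both ends: about 0.13 N m starts it, less as it nears the middle (0.52); beyond that it snaps on by itself to the other end stop.
- knob_grip (a point): on the knob's axis, 47 mm above the bench, at rack x = -105 mm, y = 0; turns with the knob: red wing 56 mm long along this point's x, 14 mm thick along its y, 30 to 58 mm above the bench, on a black disc 44 mm across. Pinch the wing across its thickness.
- pillar_1_mid (a point): centre of a hexagonal aluminium pillar, 100 mm long (its x), 36 mm across flats, 41.6 across corners, flats 20.8 wide, 0.11 to 0.22 kg. One flat is painted red; this point's z is that flat's outward normal: straight up when the red flat is on top. Lying on a flat, its centre and its two side corners are 18 mm up. Two or three of the four pillars are present; None if absent.
- pillar_2_mid (a point): centre of a hexagonal aluminium pillar, 100 mm long (its x), 36 mm across flats, 41.6 across corners, flats 20.8 wide, 0.11 to 0.22 kg. One flat is painted red; this point's z is that flat's outward normal: straight up when the red flat is on top. Lying on a flat, its centre and its two side corners are 18 mm up. Two or three of the four pillars are present; None if absent.
- pillar_3_mid (a point): centre of a hexagonal aluminium pillar, 100 mm long (its x), 36 mm across flats, 41.6 across corners, flats 20.8 wide, 0.11 to 0.22 kg. One flat is painted red; this point's z is that flat's outward normal: straight up when the red flat is on top. Lying on a flat, its centre and its two side corners are 18 mm up. Two or three of the four pillars are present; None if absent.
- pillar_4_mid (a point): centre of a hexagonal aluminium pillar, 100 mm long (its x), 36 mm across flats, 41.6 across corners, flats 20.8 wide, 0.11 to 0.22 kg. One flat is painted red; this point's z is that flat's outward normal: straight up when the red flat is on top. Lying on a flat, its centre and its two side corners are 18 mm up. Two or three of the four pillars are present; None if absent.
- tape: yellow tape measure, 36 x 72 x 58 mm, a bystander; origin under its centre
- loco: red model locomotive, 37 x 179 x 45 mm, long side along y, a bystander; origin under its centre
- pliers: pliers with red handles, 42 x 147 x 10 mm, a bystander; origin under their centre
Not all that is in view belongs to the job. Leave any green look-alike of the part that bears pillar_2_mid alone.

How it is judged:
On the way, in this order (a step that is already met when the one before it is completed fails the run):
1. the knob has clicked open (value of joint knob above 0.93 rad), for 0.2 s.
2. every pillar lies in a groove of the rack with its red flat up, while the knob is still open (angle between each of pillar_1_mid, pillar_2_mid, pillar_3_mid, pillar_4_mid's own z axis and vertical below 0.2 rad and angle between the x axis of each of pillar_1_mid, pillar_2_mid, pillar_3_mid, pillar_4_mid and the x axis of rack, either way round below 0.12 rad and z of each of pillar_1_mid, pillar_2_mid, pillar_3_mid, pillar_4_mid in the frame of rack below 0.0345 m and (distance between pillar_1_mid and groove_1 below 0.016 m or distance between pillar_1_mid and groove_2 below 0.016 m or distance between pillar_1_mid and groove_3 below 0.016 m) and (distance between pillar_2_mid and groove_1 below 0.016 m or distance between pillar_2_mid and groove_2 below 0.016 m or distance between pillar_2_mid and groove_3 below 0.016 m) and (distance between pillar_3_mid and groove_1 below 0.016 m or distance between pillar_3_mid and groove_2 below 0.016 m or distance between pillar_3_mid and groove_3 below 0.016 m) and (distance between pillar_4_mid and groove_1 below 0.016 m or distance between pillar_4_mid and groove_2 below 0.016 m or distance between pillar_4_mid and groove_3 below 0.016 m) and value of joint knob above 0.85 rad), for 0.2 s.
3. the knob has clicked back to locked (value of joint knob below 0.12 rad), for 0.2 s.
At the end, for the whole second after the job is handed in: every pillar that is present lies at rest in one of the three grooves (centre within 16 mm of the groove's point and no more than 4.5 mm above it, axis within 7 degrees of the groove, red flat within 11 degrees of level and on top), and the knob is locked (within 0.12 rad of 0) (angle between each of pillar_1_mid, pillar_2_mid, pillar_3_mid, pillar_4_mid's own z axis and vertical below 0.2 rad and angle between the x axis of each of pillar_1_mid, pillar_2_mid, pillar_3_mid, pillar_4_mid and the x axis of rack, either way round below 0.12 rad and z of each of pillar_1_mid, pillar_2_mid, pillar_3_mid, pillar_4_mid in the frame of rack below 0.0345 m and (distance between pillar_1_mid and groove_1 below 0.016 m or distance between pillar_1_mid and groove_2 below 0.016 m or distance between pillar_1_mid and groove_3 below 0.016 m) and (distance between pillar_2_mid and groove_1 below 0.016 m or distance between pillar_2_mid and groove_2 below 0.016 m or distance between pillar_2_mid and groove_3 below 0.016 m) and (distance between pillar_3_mid and groove_1 below 0.016 m or distance between pillar_3_mid and groove_2 below 0.016 m or distance between pillar_3_mid and groove_3 below 0.016 m) and (distance between pillar_4_mid and groove_1 below 0.016 m or distance between pillar_4_mid and groove_2 below 0.016 m or distance between pillar_4_mid and groove_3 below 0.016 m) and linear speed of each of pillar_1, pillar_2, pillar_3, pillar_4 below 0.03 m/s and value of joint knob below 0.12 rad); the robot touches nothing.
It fails at once if the tape measure is pushed more than 4 cm away (distance of tape from where it was at the start of the episode above 0.04 m).
It fails at once if the locomotive is pushed more than 4 cm away (distance of loco from where it was at the start of the episode above 0.04 m).
It fails at once if the pair of pliers is pushed more than 4 cm away (distance of pliers from where it was at the start of the episode above 0.04 m).
Of pillar_1, pillar_2, pillar_3, pillar_4 only 2 to 3 are there at a start; the rules pass over those that are not, and their reading is None.
At some moment in a run one of pillar_1, pillar_2, pillar_3, pillar_4 may be knocked a few centimetres aside while the robot is not near it.
Once in a run the grip may slacken for a moment while it holds something.
It also fails if it takes over 210 s, if anything falls off the work surface, if the arm or the gripper's body presses on something with over 40 N, if the wrist force passes 120 N, or if a joint passes its speed limit or range.

## Working session

There is one attempt and no reset: what is moved stays moved. The work goes in short steps, Python scripts to look and compute and a tool call to move; the robot and the scene stay as the last step left them, time stands still between calls to the robot, and variables do not carry over. Pictures are saved under pics/ and viewed, at most 14 in all, crops included, and the job is handed in when it is done.

Besides the shell and the picture viewer there is one more tool, called after "Request:" in YAML: its name, and indented under it one key for each argument. drive_tool: Moves the arm, as the interface text tells. Its arguments: {"type":"object","properties":{"series":{"type":"array"},"gripper":{"type":"number"}},"required":["series"]}

```bash
ls; mkdir -p pics
cat > h.py <<'E'
import numpy as np, cv2
from bench import bot
from scipy.spatial.transform import Rotation as R
def rot(q): return R.from_quat([q[1],q[2],q[3],q[0]]).as_matrix()
def cloud(im):
    z=im["z_map"]; K=im["K"]; h,w=z.shape
    u,v=np.meshgrid(np.arange(w),np.arange(h))
    p=np.stack([(u-K[0,2])/K[0,0]*z,-(v-K[1,2])/K[1,1]*z,-z],-1)
    P=p@rot(im["orientation"]).T+np.array(im["origin"])
    P[z==0]=np.nan
    return P
def save(im,name,crop=None,s=1):
    a=im["img"][:,:,::-1]
    if crop: a=a[crop[1]:crop[3],crop[0]:crop[2]]
    cv2.imwrite("pics/"+name,cv2.resize(a,None,fx=s,fy=s,interpolation=cv2.INTER_CUBIC))
E
python3 - <<'E'
from h import *
s=bot.read_state(); print(s, bot.finger_overhang)
import pickle
for n in("top","scene"):
    im=bot.get_image(n); save(im,n+"0.png",None,1.5); pickle.dump(im,open(n+"0.pkl","wb")); print(n,im["origin"],im["K"].tolist(),[k for k in im])
E
```

```text
pics
{'time_s': 0.0, 'qpos': array([-1.38581986e+00,  1.16468647e-01,  1.44229700e+00,  7.74694095e-06,
        1.58398964e+00, -3.78138621e-02]), 'qd': array([ 0.00128625,  0.00105708,  0.00112477, -0.00121222,  0.00097944,
       -0.0001602 ]), 'tau': array([-2.66322619e-03, -7.31995726e+01, -6.32488990e+01, -5.01711713e-05,
        6.33283038e-03,  3.22554979e-05]), 'eef_pos': array([ 0.1490928 , -0.65813934,  0.24455415]), 'eef_rot': array([-5.80028583e-04,  9.93801799e-01,  1.11164955e-01, -3.88727791e-05]), 'contact_force': array([-0.38157223, -0.32091819, -0.65516515]), 'ft_torque': array([-0.00572204,  0.0136919 ,  0.02059051]), 'grip_force': 0.0, 'gripper_width': 0.08537765002334072} 0.014
top [ 0.27019716 -0.015215    1.39246038] [[417.89917014721726, 0.0, 249.83852821550838], [0.0, 417.89917014721726, 184.71430307360106], [0.0, 0.0, 1.0]] ['img', 'z_map', 'K', 'origin', 'orientation']
scene [-0.20623853 -0.99778616  1.62796976] [[483.92642500097327, 0.0, 256.8162335250941], [0.0, 483.92642500097327, 187.81097195399803], [0.0, 0.0, 1.0]] ['img', 'z_map', 'K', 'origin', 'orientation']
```

View pics/top0.png

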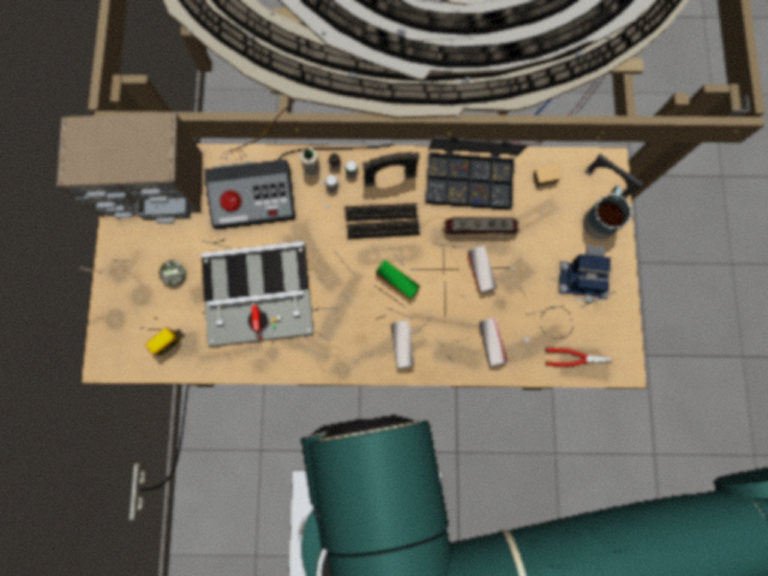

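View pics/scene0.png

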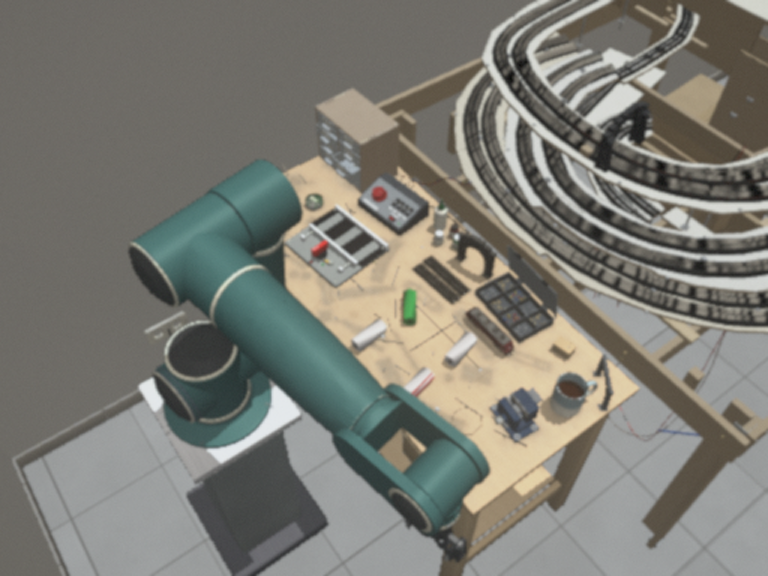

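Three aluminium pillars appear in the top picture (1.5x), at about (481,270), (402,345) and (493,343). The last shows a red edge on its right. The green look-alike is at (398,280). The rack is at (257,293), with the red knob at (256,318). Next I'll measure positions.

Run:
```python
from h import *
import pickle
im=pickle.load(open("top0.pkl","rb")); P=cloud(im); a=im["img"].astype(int)
print(rot(im["orientation"]).round(3).tolist())
b=P[120:250,70:420].reshape(-1,3); print("bench z",np.nanmedian(P[225:245,150:200,2]))
m=(P[...,2]>0.025)&(P[...,2]<0.06)
n,l,st,c=cv2.connectedComponentsWithStats(m.astype(np.uint8))
for i in range(1,n):
    if st[i,4]<40: continue
    q=P[l==i]; xy=q[:,:2]; (cx,cy),(w,h),an=cv2.minAreaRect((xy*1000).astype(np.float32)); col=a[l==i].mean(0).round()
    print(c[i].round(),st[i,4],"ctr",round(cx),round(cy),"wh",round(w),round(h),"ang",round(an,1),"z",np.percentile(q[:,2],[10,50,95]).round(3),col)
rd=(a[...,0]>150)&(a[...,1]<70)&(a[...,2]<70)
n,l,st,c=cv2.connectedComponentsWithStats(rd.astype(np.uint8))
for i in range(1,n):
    if st[i,4]>5: print("red",c[i].round(),st[i],P[l==i].mean(0).round(3))
```

```text
[[0.01, 0.977, -0.213], [-1.0, 0.009, -0.002], [-0.0, 0.213, 0.977]]
bench z 0.00025529986329342336
[80. 46.] 621 ctr 1108 575 wh 309 92 ang 0.1 z [0.029 0.047 0.057] [76. 64. 47.]
[485.  45.] 680 ctr 1123 -821 wh 88 306 ang 89.5 z [0.03  0.047 0.058] [69. 58. 43.]
[63. 21.] 53 ctr 1154 663 wh 6 126 ang 89.5 z [0.048 0.055 0.06 ] [73. 66. 56.]
[132.  34.] 64 ctr 1115 417 wh 22 39 ang 34.8 z [0.028 0.042 0.058] [48. 39. 28.]
[411.  63.] 113 ctr 1012 -578 wh 115 7 ang 0.9 z [0.03  0.043 0.058] [47. 39. 30.]
[150.  87.] 222 ctr 909 335 wh 7 186 ang 0.2 z [0.028 0.043 0.058] [52. 42. 28.]
[339.  89.] 1416 ctr 909 -318 wh 1123 9 ang 90.0 z [0.028 0.043 0.059] [52. 42. 29.]
[131. 119.] 132 ctr 795 399 wh 14 151 ang 88.1 z [0.029 0.042 0.058] [50. 41. 30.]
[318. 107.] 249 ctr 805 -228 wh 205 126 ang 85.4 z [0.026 0.033 0.057] [81. 71. 58.]
[222. 106.] 59 ctr 845 86 wh 26 27 ang 24.6 z [0.029 0.04  0.045] [77. 63. 50.]
[206. 111.] 45 ctr 823 139 wh 13 35 ang 9.4 z [0.029 0.044 0.058] [82. 75. 63.]
[234. 111.] 60 ctr 824 47 wh 25 26 ang 86.8 z [0.029 0.039 0.045] [157. 157. 148.]
[365. 115.] 
[... 1147 characters left out ...]
126.  42.]
[390. 194.] 126 ctr 539 -471 wh 74 45 ang 52.7 z [0.029 0.046 0.057] [63. 66. 69.]
[169. 198.] 211 ctr 519 253 wh 12 210 ang 7.5 z [0.028 0.032 0.036] [176. 178. 180.]
[171. 212.] 150 ctr 470 246 wh 46 43 ang 49.8 z [0.028 0.045 0.059] [127.  57.  52.]
[328. 227.] 335 ctr 428 -270 wh 100 37 ang 13.5 z [0.028 0.033 0.04 ] [182. 167. 161.]
[268. 229.] 329 ctr 420 -72 wh 100 36 ang 8.6 z [0.029 0.033 0.04 ] [185. 177. 170.]
[107. 227.] 224 ctr 418 449 wh 35 63 ang 41.0 z [0.038 0.055 0.059] [171. 144.  15.]
red [169. 209.] [168 204   4  13  39] [0.477 0.247 0.057]
red [378. 234.] [365 232  25   6  39] [ 0.409 -0.435  0.01 ]
red [379. 242.] [365 239  26   5  48] [ 0.383 -0.438  0.009]
```

Request:
drive_tool:
  series:
    - [[0.336,-0.2725,0,0],[0.336,-0.2725,0,0],[0.336,-0.2725,0,0],[0.336,-0.2725,0,0],[0.336,-0.2725,0,0],[0.336,-0.2725,0,0],[0.336,-0.2725,0,0],[0.336,-0.2725,0,0],[0.336,-0.2725,0,0],[0.336,-0.2725,0,0]]

```text
time_s: 1.35
eef_pos: [0.4708, -0.2487, 0.2451]
eef_rot: [-0.0, 0.994, 0.111, -0.0]
contact_force: [1.2, -1.2, -0.0]
gripper_width: 0.0858
grip_force: 0.0
```

Request:
drive_tool:
  series:
    - [[0,0,-0.2,0],[0,0,-0.2,0],[0,0,0,0]]

```text
time_s: 1.72
eef_pos: [0.4705, -0.2503, 0.2948]
eef_rot: [0.001, 0.994, 0.111, 0.001]
contact_force: [0.1, -0.1, -1.6]
gripper_width: 0.0853
grip_force: 0.0
```

Run:
```python
from h import *
im=bot.get_image("wrist"); save(im,"w1.png",None,1.5)
P=cloud(im); print(im["origin"],im["K"].tolist(),rot(im["orientation"]).round(3).tolist())
for v in (20,192,364): print([P[v,u].round(3).tolist() for u in (20,256,490)])
print(bot.read_state()["eef_pos"])
np.save("P.npy",P)
```

```text
[ 0.54400005 -0.23281539  0.42438566] [[340.9398743151363, 0.0, 255.2905631258878], [0.0, 340.9398743151363, 195.27218020855898], [0.0, 0.0, 1.0]] [[0.22, 0.932, 0.287], [-0.975, 0.21, 0.067], [0.002, -0.295, 0.956]]
[[0.559, 0.04, 0.001], [0.618, -0.218, -0.0], [0.675, -0.473, 0.003]]
[[0.355, 0.035, 0.003], [0.431, -0.26, 0.035], [0.488, -0.558, 0.001]]
[[0.462, -0.187, 0.35], [-0.583, -0.493, -0.796], [0.49, -0.309, 0.351]]
[ 0.47020876 -0.2503185   0.29334186]
```

View pics/w1.png

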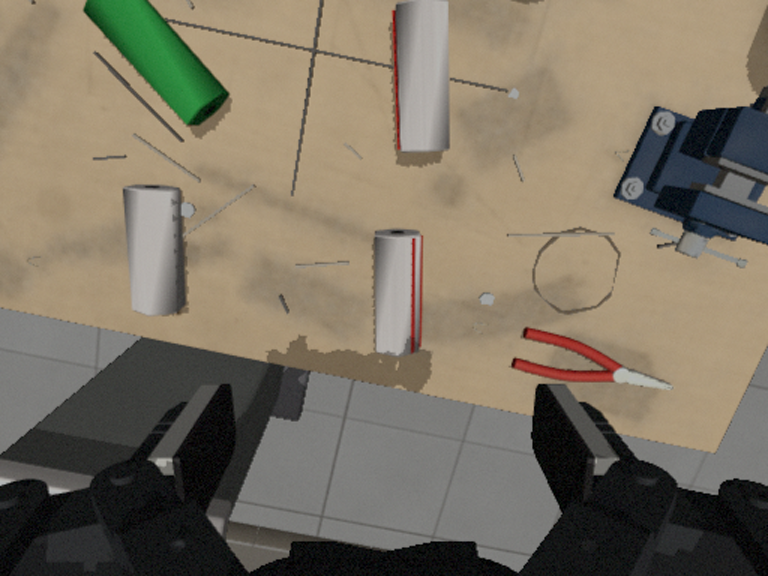

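The wrist picture (1.5x) shows pillar A at (420,75) with red on its left, pillar B at (398,290) with red on its right, and pillar C at (155,250) with no red visible. The green look-alike is at (160,60). I'll enlarge all three in one crop.

Run:
```python
from h import *
im=bot.get_image("wrist"); a=im["img"][:,:,::-1]
f=lambda x0,y0,x1,y1:cv2.resize(a[y0:y1,x0:x1],(266,440),interpolation=cv2.INTER_CUBIC)
cv2.imwrite("pics/w1c.png",np.hstack([f(246,0,312,110),f(236,145,302,255),f(72,115,138,225)]))
P=cloud(im); m=(P[...,2]>0.012)&(P[...,2]<0.05)
n,l,st,c=cv2.connectedComponentsWithStats(m.astype(np.uint8))
for i in range(1,n):
    if st[i,4]<800: continue
    q=P[l==i]; t=q[q[:,2]>.033]
    if len(t)<100: continue
    (cx,cy),(w,h),an=cv2.minAreaRect((q[:,:2]*1000).astype(np.float32)); 
    d=t[:,:2]-t[:,:2].mean(0); v=np.linalg.svd(d,full_matrices=False)[2][0]; v*=np.sign(v[0])
    print(c[i].round(),"ctr",round(cx),round(cy),"wh",round(w),round(h),an,"top ctr",t[:,:2].mean(0).round(4),"yaw",np.degrees(np.arctan2(v[1],v[0])).round(1),"z",np.percentile(q[:,2],[5,50,95]).round(4),cv2.minAreaRect((t[:,:2]*1000).astype(np.float32)))
```

```text
[106.  37.] ctr 563 -64 wh 100 38 51.77772903442383 top ctr [ 0.5612 -0.0669] yaw 54.7 z [0.0213 0.0341 0.0393] ((562.4021606445312, -63.48421096801758), (98.69215393066406, 29.88758087158203), 52.323692321777344)
[282.  49.] ctr 588 -252 wh 100 39 15.685691833496094 top ctr [ 0.5894 -0.2527] yaw 15.7 z [0.0183 0.0344 0.0395] ((587.7691040039062, -253.412353515625), (99.08096313476562, 30.87630271911621), 17.000638961791992)
[455. 112.] ctr 562 -466 wh 104 49 12.989412307739258 top ctr [ 0.5598 -0.4594] yaw 10.9 z [0.0138 0.026  0.0484] ((561.05126953125, -460.35394287109375), (103.52983093261719, 31.585268020629883), 5.552113056182861)
[102. 165.] ctr 418 -74 wh 101 38 9.336432456970215 top ctr [ 0.42  -0.075] yaw 8.9 z [0.0178 0.0336 0.0394] ((417.81585693359375, -74.33167266845703), (100.30088806152344, 27.585933685302734), 8.738767623901367)
[266. 194.] ctr 426 -273 wh 101 38 13.27587604522705 top ctr [ 0.4281 -0.2722] yaw 13.1 z [0.0234 0.0348 0.0394] ((425.8177490234375, -272.4363098144531), (100.35591125488281, 29.656818389892578), 14.262969970703125)
```

View pics/w1c.png

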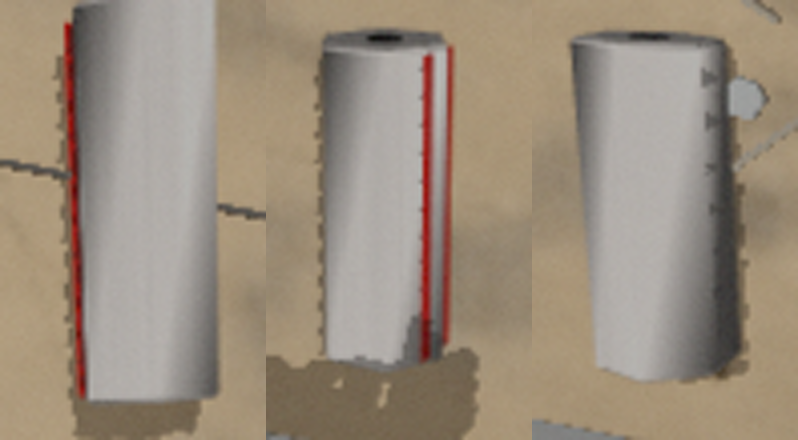

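A has a thin red line at its left edge. B has two red lines with grey between them on its right flank. C shows no red. The lines are ambiguous, so I'll check the pixel values and the scene camera.

Run:
```python
from h import *
im=bot.get_image("wrist"); a=im["img"]; P=cloud(im)
for v,u0,u1 in ((195,274,284),(50,258,270)):
    for u in range(u0,u1): print(v,u,a[v,u],(P[v,u]*1000).round(1))
s=bot.get_image("scene"); Ps=cloud(s); b=s["img"][:,:,::-1]
out=[]
Rm=rot(s["orientation"])
for p in((.588,-.252,.018),(.427,-.272,.018),(.419,-.0745,.018)):
    q=Rm.T@(np.array(p)-s["origin"]); u=s["K"][0,0]*q[0]/-q[2]+s["K"][0,2]; v=-s["K"][1,1]*q[1]/-q[2]+s["K"][1,2]
    u,v=int(round(u)),int(round(v)); print(u,v,a.shape)
    out.append(cv2.resize(b[v-20:v+20,u-20:u+20],(266,266),interpolation=cv2.INTER_NEAREST))
cv2.imwrite("pics/sc.png",np.hstack(out))
```

```text
195 274 [179 164 159] [ 431.9 -280.9   36. ]
195 275 [167  61  54] [ 432.6 -281.9   37.3]
195 276 [141  39  34] [ 431.9 -283.4   34. ]
195 277 [146  93  89] [ 431.5 -284.9   31.6]
195 278 [151 147 143] [ 431.5 -286.2   30.7]
195 279 [143 139 137] [ 431.8 -287.4   30.9]
195 280 [139 122 117] [ 431.4 -288.9   28.5]
195 281 [143  49  41] [ 430.  -290.9   22.6]
195 282 [155 105  83] [ 424.4 -295.1    2.2]
195 283 [163 144 116] [ 424.5 -296.5    1.3]
50 258 [174 154 124] [ 586.3 -226.5    0.9]
50 259 [174 155 125] [ 586.5 -227.6    1.2]
50 260 [174 154 124] [ 586.7 -228.7    1.4]
50 261 [166 147 119] [ 587.  -229.8    0.6]
50 262 [118 103  81] [ 587.3 -230.9    0.8]
50 263 [130  94  72] [ 587.5 -232.1    1.3]
50 264 [159  35  31] [ 586.1 -233.2   17. ]
50 265 [124  37  33] [ 586.5 -234.2   15.5]
50 266 [97 82 78] [ 585.7 -235.3   25.3]
50 267 [127 122 119] [ 585.5 -236.3   28.9]
50 268 [134 129 127] [ 585.5 -237.3   31.8]
50 269 [141 136 131] [ 585.8 -238.3   30.5]
306 232 (384, 512, 3)
277 256 (384, 512, 3)
246 223 (384, 512, 3)
```

View pics/sc.png

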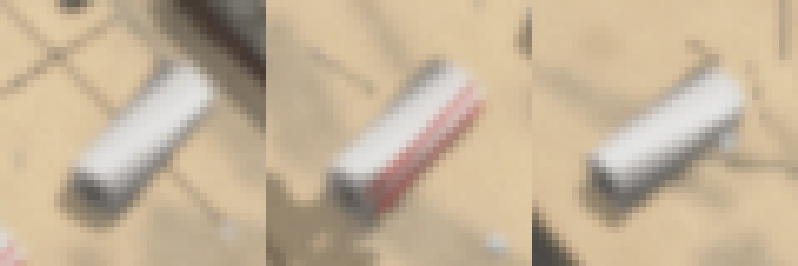

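B's red flat is its upper flank on the -y side. A's red shows only at its side corner on the +y side, so it is the lower +y flank. C isn't known yet, so I'll look from its +y side on the way to the rack.

Request:
drive_tool:
  series:
    - [[0.021,-0.408,0,0],[0.021,-0.408,0,0],[0.021,-0.408,0,0],[0.021,-0.408,0,0],[0.021,-0.408,0,0],[0.021,-0.408,0,0],[0,0,0,0]]

```text
time_s: 2.8
eef_pos: [0.4193, 0.0418, 0.2927]
eef_rot: [-0.0, 0.994, 0.113, -0.0]
contact_force: [1.0, -0.3, 0.2]
gripper_width: 0.0853
grip_force: 0.0
```

Run:
```python
from h import *
im=bot.get_image("wrist"); save(im,"w2.png",None,1.5); print(bot.read_state()["eef_pos"])
import pickle; pickle.dump(im,open("w2.pkl","wb"))
```

```text
[0.41959939 0.04048427 0.29267625]
```

View pics/w2.png

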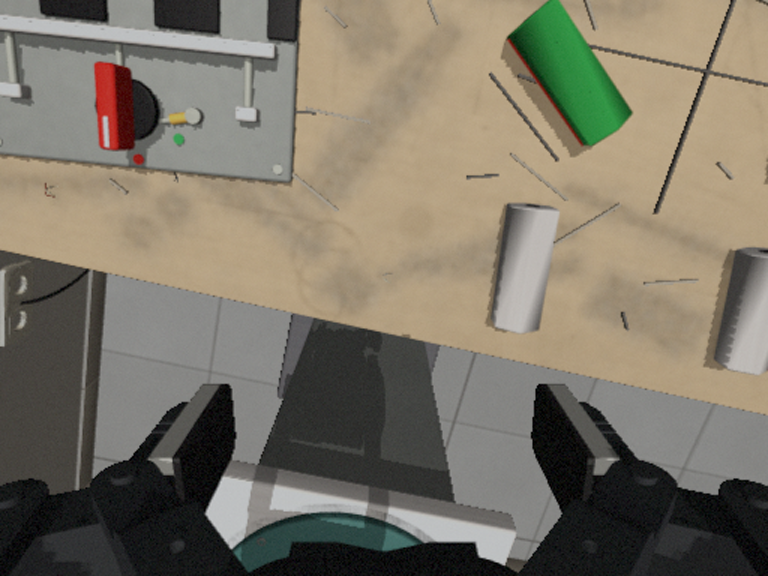

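C shows no red from either side, so its red flat is underneath and it needs three rolls. Knob first. Its red wing is at about (112,105) in this picture, and the green dot (179,140) is anticlockwise of the red dot (138,158).

Run:
```python
from h import *
import pickle
im=pickle.load(open("w2.pkl","rb")); P=cloud(im); a=im["img"].astype(int)
rd=(a[...,0]>110)&(a[...,1]<70)&(a[...,2]<70)&(P[...,2]>.052)&(P[...,2]<.065)
t=P[rd]; print(len(t),t.mean(0).round(4),"z",np.percentile(t[:,2],[5,50,95]).round(4)); print(cv2.minAreaRect((t[:,:2]*1000).astype(np.float32)))
# base plate edges: right edge via height 8-14mm pixels
m=(P[...,2]>.008)&(P[...,2]<.0145); m[:, 205:]=0; m[125:]=0
n,l,st,c=cv2.connectedComponentsWithStats(m.astype(np.uint8)); i=1+np.argmax(st[1:,4]); q=P[l==i]
# rail
r=(P[...,2]>.025)&(P[...,2]<.038)&(np.arange(512)[None]<190)&(np.arange(384)[:,None]<45)
R_=P[r]; print("rail",cv2.minAreaRect((R_[:,:2]*1000).astype(np.float32)))
# right edge points of plate per row
pts=[]
for v in range(15,115):
    u=np.where(l[v]==i)[0]
    if len(u): pts.append(P[v,u.max()])
pts=np.array(pts); f=np.polyfit(pts[:,0],pts[:,1],1); print("right edge y=",f, np.degrees(np.arctan(f[0])),pts[:,0].min())
bp=[]
for u in range(5,185):
    v=np.where(l[:,u]==i)[0]
    if len(v): bp.append(P[v.max(),u])
bp=np.array(bp); f2=np.polyfit(bp[:,1],bp[:,0],1); print("near edge x=",f2,np.degrees(np.arctan(f2[0])))
```

```text
659 [0.4719 0.244  0.0585] z [0.0565 0.0586 0.06  ]
((468.7770690917969, 244.5449981689453), (55.033790588378906, 13.548362731933594), 6.4708099365234375)
rail ((510.1336669921875, 238.96054077148438), (25.65768051147461, 189.80911254882812), 7.310126304626465)
right edge y= [0.1292481  0.06572792] 7.3645436031826215 0.44968554520962256
near edge x= [-0.12987212  0.45741227] -7.399707016327777
```

Request:
drive_tool:
  series:
    - [[0,0,0,0.03],[0.1255,-0.326,0,0],[0.1255,-0.326,0,0],[0.1255,-0.326,0,0],[0.1255,-0.326,0,0],[0.1255,-0.326,0,0],[0,0,0.4,0],[0,0,0.4,0],[0,0,0.4,0],[0,0,0.3,0]]

```text
time_s: 4.1
eef_pos: [0.4695, 0.2416, 0.1104]
eef_rot: [0.0, 0.998, 0.063, -0.001]
contact_force: [0.7, 0.1, -0.3]
gripper_width: 0.0855
grip_force: 0.0
```

Request:
drive_tool:
  series:
    - [[0,0,0.3,0],[0,0,0.2,0],[0,0,0,0]]

```text
time_s: 4.47
eef_pos: [0.469, 0.2416, 0.0511]
eef_rot: [0.001, 0.998, 0.064, -0.002]
contact_force: [0.1, -0.7, -0.2]
gripper_width: 0.0851
grip_force: 0.0
```

Request:
drive_tool:
  series:
    - [[0,0,0,0],[0,0,0,0],[0,0,0,0],[0,0,0,0],[0,0,0,0]]
  gripper: 0

```text
time_s: 5.1
eef_pos: [0.4696, 0.2444, 0.0542]
eef_rot: [-0.001, 0.998, 0.064, 0.0]
contact_force: [-3.7, 10.4, 4.5]
gripper_width: 0.0128
grip_force: 60.0
```

Request:
drive_tool:
  series:
    - [[0,-0.02,0,0],[0,0,0,-0.057],[0,0,0,-0.057],[0,0,0,-0.057],[0,0,0,-0.057],[0,0,0,-0.057],[0,0,0,-0.057],[0,0,0,0],[0,0,0,0]]

```text
time_s: 6.22
eef_pos: [0.4692, 0.2458, 0.0542]
eef_rot: [-0.0, 0.825, 0.566, 0.0]
contact_force: [-6.1, 0.1, 9.0]
gripper_width: 0.0123
grip_force: 62.0
```

Request:
drive_tool:
  series:
    - [[0,0,0,0],[0,0,0,0],[0,0,-0.1,0],[0,0,-0.4,0],[0,0,-0.4,0.058],[0,0,-0.4,0.058],[0,0,-0.4,0.058],[0,0,-0.2,0.058],[0,0,0,0.058],[0,0,0,0]]
  gripper: 0.4

```text
time_s: 7.48
eef_pos: [0.4692, 0.2455, 0.2822]
eef_rot: [-0.0, 0.989, 0.146, 0.0]
contact_force: [-0.1, 0.2, 0.2]
gripper_width: 0.0344
grip_force: 0.0
```

Run:
```python
from h import *
im=bot.get_image("wrist"); P=cloud(im); a=im["img"].astype(int); print(bot.read_state()["eef_pos"],bot.read_state()["eef_rot"])
rd=(a[...,0]>110)&(a[...,1]<70)&(a[...,2]<70)&(P[...,2]>.052)&(P[...,2]<.065)
t=P[rd]; print(len(t),cv2.minAreaRect((t[:,:2]*1000).astype(np.float32)))
d=t[:,:2]-t[:,:2].mean(0); v=np.linalg.svd(d,full_matrices=False)[2][0]; print("wing yaw",np.degrees(np.arctan2(v[1],v[0])))
save(im,"w3.png",None,1.5)
```

```text
[0.46913762 0.24547131 0.28165776] [-2.15338388e-05  9.89064159e-01  1.47485857e-01  1.02922493e-04]
589 ((468.53533935546875, 245.67796325683594), (54.51842498779297, 14.0681791305542), 67.88960266113281)
wing yaw 68.222995925626
```

Run:
```python
from h import *
import pickle
im=pickle.load(open("w2.pkl","rb")); P=cloud(im); e=np.array([.4196,.0405,.2927])
T=rot([0,.9937,.112,0]); Q=(P-e)@T
m=(np.abs(Q[...,0])<.03)&(np.abs(Q[...,1])<.07)&(Q[...,2]>-.05)
q=Q[m]*1000; print(len(q))
for s in(-1,1):
    k=q[q[:,1]*s>0]; o=k[k[:,2]>k[:,2].max()-25]; print(s,"tip z",np.percentile(k[:,2],[99,100]),"x",np.percentile(o[:,0],[1,99]),"y",np.percentile(o[:,1],[1,50,99]))
```

```text
15539
-1 tip z [293.18404147 294.29829886] x [-29.49785627  29.50873157] y [-69.35512059 -35.05560536  -1.18904714]
1 tip z [293.17122676 294.60431776] x [-29.35571461  29.58577258] y [ 0.0928047  34.98956226 69.43319175]
```

Run:
```python
from h import *
import pickle
im=pickle.load(open("w2.pkl","rb")); P=cloud(im); e=np.array([.4196,.0405,.2927])
T=rot([0,.9937,.112,0]); Q=(P-e)@T
m=(np.abs(Q[...,0])<.03)&(np.abs(Q[...,1])<.07)&(Q[...,2]>-.05)&(Q[...,2]<.06)
q=Q[m]*1000; print(len(q))
for s in(-1,1):
    k=q[q[:,1]*s>0]; z=np.percentile(k[:,2],99); o=k[k[:,2]>z-15]; print(s,"tip z",z,"x",np.percentile(o[:,0],[1,99]),"y",np.percentile(o[:,1],[1,50,99]))
```

```text
10150
-1 tip z -2.0119069131166634 x [-10.42070564  11.47130294] y [-57.66978953 -44.8055892  -44.27031588]
1 tip z -1.9665313255220636 x [-10.26886814  11.68286233] y [40.35465554 40.92545211 53.7621984 ]
```

Request:
drive_tool:
  series:
    - [[0,0,0,0.021],[-0.1476,0.4451,0,0],[-0.1476,0.4451,0,0],[-0.1476,0.4451,0,0],[-0.1476,0.4451,0,0],[-0.1476,0.4451,0,0],[-0.1476,0.4451,0,0],[-0.1476,0.4451,0,0],[-0.1476,0.4451,0,0],[-0.1476,0.4451,0,0]]
  gripper: 1

```text
time_s: 8.78
eef_pos: [0.4209, -0.2604, 0.2814]
eef_rot: [-0.0, 0.993, 0.115, 0.0]
contact_force: [0.8, -0.3, -0.1]
gripper_width: 0.0855
grip_force: 0.0
```

Request:
drive_tool:
  series:
    - [[0,0,0.4,0],[0,0,0.4,0],[0,0,0.4,0],[0,0,0.4,0],[0,0,0,0]]

```text
time_s: 9.4
eef_pos: [0.42, -0.2576, 0.0863]
eef_rot: [-0.002, 0.993, 0.114, -0.002]
contact_force: [0.1, -0.1, 0.7]
gripper_width: 0.0856
grip_force: 0.0
```

```bash
cat >> h.py <<'E'
def pil(name=None):
    s=bot.read_state(); im=bot.get_image("wrist"); P=cloud(im); a=im["img"].astype(int); e=s["eef_pos"]; T=rot(s["eef_rot"])
    yaw=np.degrees(np.arctan2(T[1,0],T[0,0])); print("tcp",e.round(4),"yaw",yaw.round(1))
    red=(a[...,0]>100)&(a[...,1]<75)&(a[...,2]<75)
    grn=(a[...,1]>1.5*a[...,0])&(a[...,1]>1.5*a[...,2])
    m=(P[...,2]>0.012)&(P[...,2]<0.055)
    n,l,st,c=cv2.connectedComponentsWithStats(m.astype(np.uint8))
    for i in range(1,n):
        if st[i,4]<700: continue
        k=l==i; q=P[k]; r=cv2.minAreaRect((q[:,:2]*1000).astype(np.float32)); w,h=sorted(r[1])
        if not(25<w<50 and 50<h<115) or grn[k].mean()>.2: continue
        t=q[q[:,2]>np.percentile(q[:,2],95)-.006]; d=t[:,:2]-t[:,:2].mean(0); v=np.linalg.svd(d,full_matrices=False)[2][0]; v*=np.sign(v[0])
        an=(r[2]-yaw+45+360)%90-45
        off=T[:2,:2].T@(np.array(r[0])-e[:2]*1000)
        pr=P[k&red]; rs=""
        if len(pr):
            w_=(pr[:,:2]*1000-np.array(r[0])); nrm=np.array([-v[1],v[0]]); rs="red n=%d/%d perp(+left) %s z %s"%(len(pr),k.sum(),np.percentile(w_@nrm,[5,50,95]).round(),np.percentile(pr[:,2]*1000,[5,50,95]).round())
        print("pix",c[i].round(),"world",np.round(r[0],1),"size",round(w),round(h),"tooloff mm",off.round(1),"ccw yaw rel",round(an,1),"svd yaw",np.degrees(np.arctan2(v[1],v[0])).round(1),"ztop",np.percentile(q[:,2],97).round(4),rs)
    if name: save(im,name,None,1.5)
    return im
E
python3 -c "
from h import *
pil('w4.png')"
```

```text
tcp [ 0.42   -0.2576  0.0863] yaw 13.1
pix [284. 212.] world [ 426.6 -273.4] size 39 101 tooloff mm [ 2.8 16.9] ccw yaw rel -0.1 svd yaw 13.2 ztop 0.0397 red n=498/10506 perp(+left) [-12. -11. -10.] z [32. 35. 36.]
```

Request:
drive_tool:
  series:
    - [[0,0,0.3,0],[0,0,0.25,0],[0,0,0.086,0],[0,0,0,0],[0,-0.04,0,0],[0,0,0,0]]

```text
time_s: 10.2
eef_pos: [0.4209, -0.254, 0.0141]
eef_rot: [0.0, 0.994, 0.113, 0.001]
contact_force: [0.1, 0.2, -0.3]
gripper_width: 0.0855
grip_force: 0.0
```

Request:
drive_tool:
  series:
    - [[0,-0.021,-0.025,0],[0,-0.021,-0.025,0],[0,-0.021,-0.025,0],[0,-0.021,-0.025,0],[0,0,0,0]]

```text
time_s: 10.82
eef_pos: [0.4183, -0.244, 0.0252]
eef_rot: [0.0, 0.994, 0.113, 0.0]
contact_force: [0.5, -0.0, -0.0]
gripper_width: 0.0855
grip_force: 0.4
```

```bash
python3 -c "
from h import *
pil('w5.png')"
```

```text
tcp [ 0.4183 -0.244   0.0252] yaw 13.0
```

View pics/w5.png

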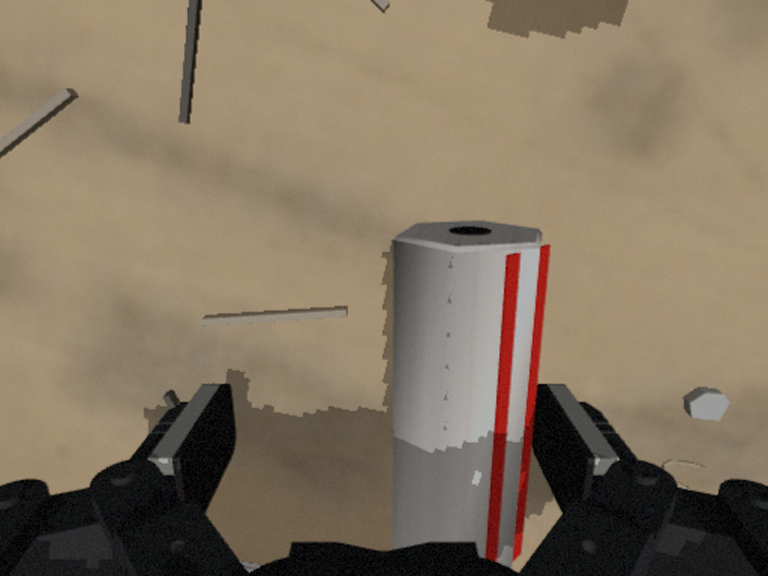

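Pillar B shows its flat with two red edge stripes on the right (stripes at about (510,330) and (540,330)). I'll check the cross-section to see whether it tips or slides.

```bash
cat >> h.py <<'E'
def prof(v=190,step=4,x=None):
    s=bot.read_state(); im=bot.get_image("wrist"); P=cloud(im); a=im["img"]; e=s["eef_pos"]; T=rot(s["eef_rot"])
    Q=(P-e)@T; z=P[v,:,2]; us=[u for u in range(0,512) if .004<z[u]<.06]
    print("tcp",e.round(4),"F",s["contact_force"].round(1)); print([(u,round(float(Q[v,u,1]*1000),1),round(float(z[u]*1000),1),"R" if a[v,u,0]>100 and a[v,u,1]<75 else "") for u in us[::step]])
E
python3 -c "
from h import *
prof()"
```

```text
tcp [ 0.4183 -0.2441  0.0251] F [ 0.4 -1.6  0.7]
[(262, 2.0, 25.6, ''), (266, 3.5, 27.8, ''), (270, 5.0, 30.1, ''), (274, 6.4, 30.7, ''), (278, 7.8, 32.8, ''), (282, 9.2, 34.1, ''), (286, 10.6, 35.1, ''), (290, 11.8, 36.9, ''), (294, 13.2, 37.4, ''), (298, 14.4, 39.2, ''), (302, 15.5, 41.8, ''), (306, 17.0, 40.7, ''), (310, 18.4, 40.8, ''), (314, 19.8, 40.6, ''), (318, 21.4, 39.8, ''), (322, 22.7, 40.1, ''), (326, 24.2, 39.8, ''), (330, 25.7, 39.1, ''), (334, 27.4, 38.1, ''), (338, 28.0, 41.2, 'R'), (342, 29.8, 39.6, 'R'), (346, 31.9, 37.4, ''), (350, 33.4, 37.0, ''), (354, 34.8, 37.1, ''), (358, 38.2, 31.0, 'R'), (362, 40.0, 29.9, 'R')]
```

Request:
drive_tool:
  series:
    - [[0,-0.021,-0.023,0],[0,-0.021,-0.023,0],[0,-0.021,-0.023,0],[0,-0.021,-0.015,0],[0,-0.021,0,0],[0,0,0,0],[0,0,0,0]]

```text
time_s: 11.8
eef_pos: [0.4154, -0.2319, 0.035]
eef_rot: [-0.0, 0.994, 0.113, -0.0]
contact_force: [0.6, 0.6, 0.5]
gripper_width: 0.0854
grip_force: 0.0
```

```bash
python3 -c "
from h import *
prof()"
```

```text
tcp [ 0.4154 -0.2319  0.035 ] F [0.6 0.6 0.5]
[(262, 2.2, 26.1, ''), (266, 3.7, 31.3, ''), (270, 5.4, 31.0, ''), (274, 7.0, 31.6, ''), (278, 8.5, 32.6, ''), (282, 10.0, 34.1, ''), (286, 11.4, 36.1, 'R'), (290, 12.8, 37.8, 'R'), (294, 14.4, 37.3, 'R'), (298, 15.9, 38.1, ''), (302, 17.4, 38.2, ''), (306, 18.7, 39.5, ''), (310, 20.1, 40.7, ''), (314, 21.8, 39.4, ''), (318, 23.7, 37.3, ''), (322, 25.3, 37.2, 'R'), (326, 26.7, 38.1, 'R'), (330, 28.5, 36.7, 'R'), (334, 30.8, 34.0, ''), (338, 32.6, 32.9, ''), (342, 34.7, 31.2, ''), (346, 36.6, 30.1, '')]
```

B rolled over: both red stripes are now on top, at tool y 13 and 27 mm. Next I'll centre on it, grip and lift.

Request:
drive_tool:
  series:
    - [[0,0.09,0,0],[0,0.085,0,0],[0,0,0.07,0],[0,0,0.055,0],[0,0,0,0]]

```text
time_s: 12.48
eef_pos: [0.4197, -0.2519, 0.0191]
eef_rot: [-0.001, 0.994, 0.113, -0.001]
contact_force: [-1.3, -0.1, -0.0]
gripper_width: 0.0855
grip_force: 0.0
```

Request:
drive_tool:
  series:
    - [[0,0,0,0],[0,0,0,0],[0,0,0,0],[0,0,0,0],[0,0,0,0]]
  gripper: 0

```text
time_s: 13.1
eef_pos: [0.4203, -0.2524, 0.0207]
eef_rot: [0.0, 0.994, 0.113, 0.0]
contact_force: [-2.2, 1.9, 7.4]
gripper_width: 0.0388
grip_force: 60.2
```

Request:
drive_tool:
  series:
    - [[0,0,-0.1,0],[0,0,-0.3,0],[0,0,-0.2,0],[0,0,0,0]]

```text
time_s: 13.6
eef_pos: [0.4209, -0.2528, 0.0943]
eef_rot: [0.001, 0.994, 0.113, 0.001]
contact_force: [-0.5, -0.7, -3.1]
gripper_width: 0.039
grip_force: 61.0
```

```bash
python3 -c "
from h import *
im=pil('w6.png'); s=bot.read_state(); P=cloud(im); Q=(P-s['eef_pos'])@rot(s['eef_rot']); v=200
print([(u,(Q[v,u]*1000).round(1).tolist(),im['img'][v,u].tolist()) for u in range(190,330,6)])
"
```

```text
tcp [ 0.4209 -0.2528  0.0943] yaw 12.9
[(190, [3.8, -44.9, 91.9], [141, 127, 104]), (196, [3.7, -40.8, 92.2], [149, 133, 110]), (202, [3.7, -36.7, 92.1], [155, 140, 116]), (208, [37.2, -17.7, -11.2], [79, 78, 74]), (214, [37.2, -15.4, -11.5], [98, 93, 94]), (220, [37.8, -13.0, -13.2], [114, 110, 108]), (226, [38.0, -10.8, -13.8], [126, 122, 120]), (232, [39.4, -8.3, -18.2], [178, 49, 43]), (238, [39.5, -6.2, -18.6], [177, 41, 30]), (244, [39.5, -4.1, -18.6], [166, 161, 155]), (250, [39.8, -2.0, -19.5], [175, 170, 166]), (256, [40.1, 0.1, -20.5], [173, 168, 162]), (262, [39.8, 2.1, -19.4], [173, 171, 167]), (268, [39.3, 4.3, -18.0], [176, 40, 33]), (274, [39.1, 6.4, -17.3], [177, 43, 36]), (280, [39.4, 8.5, -18.1], [178, 86, 79]), (286, [38.3, 10.9, -14.8], [177, 174, 170]), (292, [37.8, 13.2, -13.3], [178, 173, 170]), (298, [37.4, 15.5, -12.2], [178, 173, 170]), (304, [3.7, 33.5, 91.8], [167, 149, 120]), (310, [4.0, 37.5, 90.9], [168, 149, 122]), (316, [3.7, 41.8, 91.8], [167, 148, 118]), (322, [4.1, 45.7, 90.6], [168, 147, 120]), (328, [3.9, 49.9, 91.1], [169, 147, 120])]
```

View pics/w6.png

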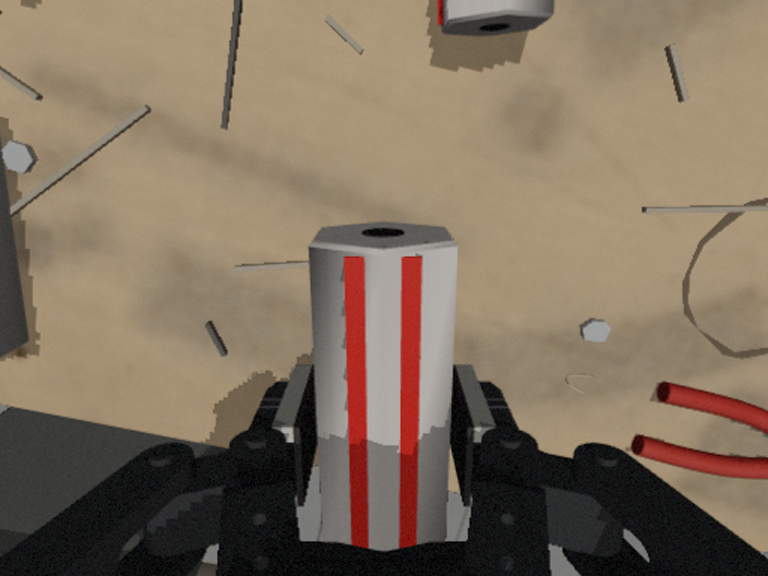

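Pillar B is held level with its red flat up (stripes at (355,400) and (412,400)). I'll get its x offset in the tool, then carry it.

```bash
cat >> h.py <<'E'
def end():
    s=bot.read_state(); im=bot.get_image("wrist"); P=cloud(im); Q=(P-s['eef_pos'])@rot(s['eef_rot'])*1000
    m=(np.abs(Q[...,1])<25)&(Q[...,2]<10)&(Q[...,2]>-28); q=Q[m]; t=q[(q[:,0]>30)&(q[:,0]<75)]
    print("tcp",s["eef_pos"].round(4),"width",s["gripper_width"],"end x",np.percentile(t[:,0],[97,99,99.8]).round(1),"y",np.percentile(t[:,1],[1,50,99]).round(1),"top z",np.percentile(t[:,2],3).round(1))
    a=im["img"].astype(int); red=m&(a[...,0]>100)&(a[...,1]<75)&(a[...,2]<75)&(Q[...,0]>25); r=Q[red]
    if len(r): f=np.polyfit(r[:,0],r[:,1],1); print("red n",len(r),"y",np.percentile(r[:,1],[3,50,97]).round(1),"z",np.percentile(r[:,2],[5,50,95]).round(1),"slope deg",np.degrees(f[0]).round(2))
def goto(x,y,z,yaw):
    s=bot.read_state(); T=rot(s["eef_rot"]); y0=np.degrees(np.arctan2(T[1,0],T[0,0])); c=np.radians(yaw)
    print("turn first",round(-np.radians((yaw-y0+180)%360-180)/np.pi,4))
    d=np.array([x,y,z])-s["eef_pos"]; X=np.array([np.cos(c),np.sin(c)]); Y=np.array([np.sin(c),-np.cos(c)])
    print("then total units x %.3f y %.3f z %.3f  len %.0f mm"%(X@d[:2]/.12,Y@d[:2]/.12,-d[2]/.12,1000*np.hypot(d[0],d[1])))
E
python3 -c "
from h import *
end(); goto(.5784,.1788,.0943,7.4)"
```

```text
tcp [ 0.4203 -0.2525  0.0926] width 0.039068808476751385 end x [51.5 51.7 51.8] y [-18.2  -0.7  16.8] top z -18.8
red n 1665 y [-9.3 -5.2  7.7] z [-17.5 -16.6 -15.6] slope deg -0.7
turn first 0.0308
then total units x 1.772 y -3.392 z -0.022  len 459 mm
```

Request:
drive_tool:
  series:
    - [[0,0,0,0.0308],[0.1953,-0.3769,0,0],[0.1953,-0.3769,0,0],[0.1953,-0.3769,0,0],[0.1953,-0.3769,0,0],[0.1953,-0.3769,0,0],[0.1953,-0.3769,0,0],[0.1953,-0.3769,0,0],[0.1953,-0.3769,0,0],[0.1953,-0.3769,0,0]]

```text
time_s: 14.95
eef_pos: [0.5766, 0.1801, 0.0904]
eef_rot: [0.0, 0.998, 0.065, -0.001]
contact_force: [0.4, -1.1, -2.1]
gripper_width: 0.0388
grip_force: 61.1
```

Request:
drive_tool:
  series:
    - [[0,0,0,0],[0,0,0,0]]

```text
time_s: 15.2
eef_pos: [0.5762, 0.1782, 0.0907]
eef_rot: [0.0, 0.998, 0.065, -0.001]
contact_force: [-0.1, -0.8, -1.8]
gripper_width: 0.0392
grip_force: 45.2
```

```bash
python3 -c "
from h import *
end(); goto(.5767,.1786,.0943,7.4)
s=bot.read_state(); im=bot.get_image('wrist'); P=cloud(im); Q=(P-s['eef_pos'])@rot(s['eef_rot'])*1000; a=im['img'].astype(int)
# back stop: points z 24..32mm, strips edges
m=(P[...,2]>.024)&(P[...,2]<.034)&(Q[...,0]>40)&(Q[...,0]<90)&(Q[...,2]>40)
q=Q[m]; print('backstop n',len(q)); 
if len(q)>50:
    print(np.percentile(q[:,0],[1,50,99]),np.percentile(q[:,1],[1,99])); r=cv2.minAreaRect(q[:,:2].astype(np.float32)); print(r)
# colour transitions dark(strip) vs grey(floor) at tool x~45 
k=(np.abs(Q[...,0]-44)<3)&(Q[...,2]>50)&(P[...,2]<.025)&(P[...,2]>.005)
h=a[k].sum(1); y=Q[k][:,1]; zz=P[k][:,2]*1000
for b in range(-130,130,5):
    g=(y>=b)&(y<b+5)
    if g.sum(): print(b,int(h[g].mean()),round(zz[g].mean(),1),end=' | ')
"
```

```text
tcp [0.5762 0.1782 0.0907] width 0.039162373595583944 end x [51.4 51.6 51.8] y [-18.1  -0.7  16.8] top z -18.9
red n 1607 y [-9.3 -5.3  7.6] z [-17.6 -16.6 -15.6] slope deg 0.71
turn first -0.0001
then total units x 0.004 y -0.007 z -0.027  len 1 mm
backstop n 6062
[58.418916   63.45219815 68.18885644] [-138.94011421   32.63615148]
((63.27680206298828, -53.54713439941406), (9.916341781616211, 177.3813018798828), 0.04092319682240486)
-130 98 19.1 | -125 98 18.9 | -120 101 18.9 | -115 102 19.0 | -110 101 18.9 | -105 103 19.0 | -100 243 15.5 | -95 458 13.0 | -90 463 12.9 | -85 460 13.0 | -80 460 13.0 | -75 464 12.9 | -70 451 13.2 | -65 119 18.9 | -60 119 18.9 | -55 122 18.9 | -50 127 19.0 | -45 128 18.9 | -40 132 19.1 | -35 134 19.0 | -30 138 18.8 | -25 144 18.8 | -20 319 15.6 | -15 474 13.0 | -10 473 13.0 | -5 478 12.9 | 0 479 12.9 | 5 476 12.9 | 10 479 13.0 | 15 194 17.5 | 20 145 19.0 | 25 139 19.0 | 30 137 19.0 | 35 167 18.8 | 100 468 5.6 |
```

Request:
drive_tool:
  series:
    - [[0,0,0.2,0],[0,0,0.15,0],[0,0,0.08,0],[0,0,0.04,0],[0,0,0,0]]

```text
time_s: 15.92
eef_pos: [0.577, 0.1785, 0.0358]
eef_rot: [-0.0, 0.998, 0.065, 0.0]
contact_force: [0.2, 0.7, -2.0]
gripper_width: 0.0385
grip_force: 61.3
```

```bash
python3 -c "
from h import *
end()"
```

```text
tcp [0.577  0.1785 0.0358] width 0.03852951789882065 end x [66.6 67.2 67.3] y [-23.5  -0.4  23.4] top z -18.5
red n 1572 y [-9.2 -5.2  7.5] z [-17.5 -16.6 -15.6] slope deg -0.08
```

Request:
drive_tool:
  series:
    - [[0,0,0.015,0],[0,0,0.01,0],[0,0,0,0]]

```text
time_s: 16.35
eef_pos: [0.577, 0.1785, 0.0328]
eef_rot: [-0.0, 0.998, 0.065, 0.0]
contact_force: [0.1, 0.1, -0.9]
gripper_width: 0.039
grip_force: 61.3
```

Request:
drive_tool:
  series:
    - [[0,0,0,0],[0,0,0,0],[0,0,0,0],[0,0,-0.15,0],[0,0,-0.3,0],[0,0,-0.4,0],[0,0,-0.4,0],[0,0,-0.4,0],[0,0,-0.3,0],[0,0,0,0]]
  gripper: 0.64

```text
time_s: 17.6
eef_pos: [0.5774, 0.1786, 0.2715]
eef_rot: [-0.001, 0.998, 0.065, 0.003]
contact_force: [0.1, -0.5, -0.8]
gripper_width: 0.0546
grip_force: 0.0
```

```bash
python3 -c "
from h import *
pil('w7.png'); goto(.577,-.02,.27,16.5)"
```

```text
tcp [0.5774 0.1786 0.2715] yaw 7.4
pix [ 31. 255.] world [421.  443.7] size 36 54 tooloff mm [-121. -283.] ccw yaw rel 31.7 svd yaw -10.9 ztop 0.0545 
turn first -0.0505
then total units x -0.470 y 1.586 z -0.008  len 199 mm
```

View pics/w7.png

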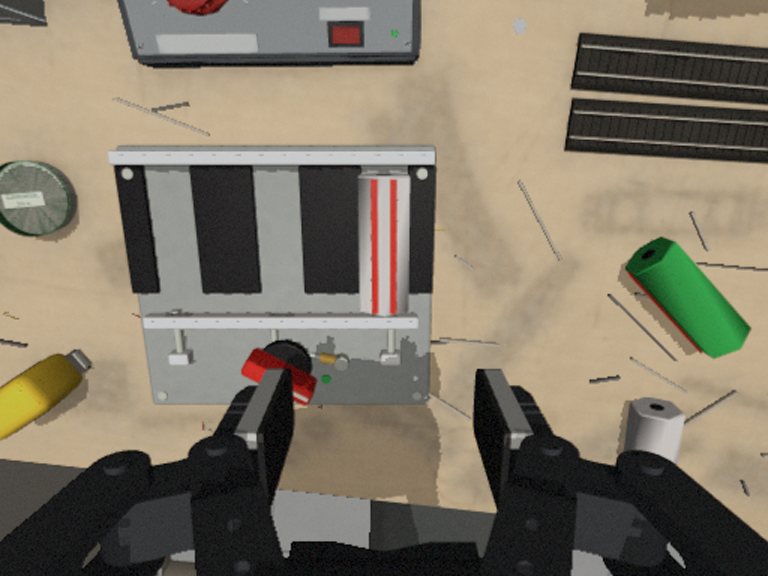

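B lies in groove 1 (385,245) with red up, the rail is open, and the knob points at the green dot. Next is A, with two rolls toward -y.

Request:
drive_tool:
  series:
    - [[0,0,0,-0.0494],[-0.1026,0.3986,0,0],[-0.1026,0.3986,0,0],[-0.1026,0.3986,0,0],[-0.1026,0.3986,0,0],[-0.1026,0.3986,0,0],[-0.1026,0.3986,0,0],[-0.1026,0.3986,0,0],[-0.1026,0.3986,0,0],[-0.1026,0.3986,0,0]]
  gripper: 1

```text
time_s: 18.9
eef_pos: [0.5907, -0.2673, 0.2659]
eef_rot: [-0.0, 0.99, 0.142, -0.0]
contact_force: [0.7, 0.1, 0.1]
gripper_width: 0.0856
grip_force: 0.0
```

Request:
drive_tool:
  series:
    - [[0,0,0.4,0],[0,0,0.4,0],[0,0,0.4,0],[0,0,0.3,0],[0,0,0,0],[0,0,0,0]]

```text
time_s: 19.65
eef_pos: [0.5917, -0.266, 0.0882]
eef_rot: [0.0, 0.99, 0.142, 0.0]
contact_force: [0.6, -0.7, 0.2]
gripper_width: 0.0854
grip_force: 0.0
```

```bash
python3 -c "
from h import *
pil(); prof(v=195,step=5)"
```

```text
tcp [ 0.5917 -0.266   0.0882] yaw 16.3
pix [233. 215.] world [ 588.4 -251.7] size 39 101 tooloff mm [  0.8 -14.6] ccw yaw rel -0.7 svd yaw 15.7 ztop 0.0398 red n=68/10182 perp(+left) [17. 19. 19.] z [17. 18. 30.]
tcp [ 0.592  -0.2661  0.0887] F [-0.2 -0.4  0.4]
[(105, -99.0, 4.8, ''), (203, -30.8, 30.4, ''), (208, -27.8, 31.2, ''), (213, -24.7, 32.4, ''), (218, -21.6, 35.4, ''), (223, -18.7, 36.1, ''), (228, -15.8, 37.5, ''), (233, -12.8, 39.9, ''), (238, -10.2, 38.4, ''), (243, -7.5, 36.2, ''), (248, -4.7, 34.4, ''), (253, -1.9, 33.2, ''), (258, 0.9, 31.7, ''), (263, 3.9, 29.1, '')]
```

Request:
drive_tool:
  series:
    - [[0,0,0.3,0],[0,0,0.25,0],[0,0,0.11,0],[0,0,0,0],[0,0.035,0,0],[0,0.035,0,0],[0,0,0,0]]

```text
time_s: 20.62
eef_pos: [0.594, -0.2744, 0.0082]
eef_rot: [0.0, 0.99, 0.142, 0.0]
contact_force: [-0.2, -0.5, -0.5]
gripper_width: 0.0854
grip_force: 0.0
```

Request:
drive_tool:
  series:
    - [[0,0.021,-0.025,0],[0,0.021,-0.025,0],[0,0.021,-0.025,0],[0,0.021,-0.025,0],[0,0.021,-0.023,0],[0,0.021,-0.023,0],[0,0.021,-0.023,0],[0,0.021,-0.015,0],[0,0.021,0,0],[0,0,0,0]]

```text
time_s: 21.88
eef_pos: [0.6, -0.2958, 0.0294]
eef_rot: [-0.0, 0.99, 0.142, -0.0]
contact_force: [-0.9, 0.3, -0.3]
gripper_width: 0.0859
grip_force: 0.0
```

```bash
python3 -c "
from h import *
prof(v=190,step=4)"
```

```text
tcp [ 0.6    -0.2958  0.0294] F [-0.9  0.3 -0.3]
[(154, -40.8, 29.3, ''), (158, -38.6, 31.2, ''), (162, -37.0, 31.3, ''), (166, -34.2, 35.9, 'R'), (170, -33.3, 33.7, ''), (174, -31.7, 34.0, ''), (178, -29.7, 35.9, ''), (182, -27.9, 37.4, ''), (186, -26.3, 37.9, ''), (190, -24.6, 38.8, ''), (194, -23.0, 39.7, ''), (198, -21.7, 38.8, ''), (202, -20.4, 37.5, ''), (206, -18.9, 37.6, ''), (210, -17.5, 37.5, ''), (214, -16.2, 35.7, ''), (218, -14.8, 35.1, ''), (222, -13.4, 33.2, ''), (226, -11.9, 33.8, ''), (230, -10.4, 32.5, ''), (234, -8.9, 31.5, ''), (238, -7.4, 31.3, ''), (242, -5.9, 30.2, ''), (246, -4.9, 11.1, '')]
```

One roll is done and the red is now on A's upper +y flank. Second roll next.

Request:
drive_tool:
  series:
    - [[0,-0.03,0,0],[0,0,0.1,0],[0,0,0.08,0],[0,0,0,0],[0,0.033,0,0],[0,0,0,0]]

```text
time_s: 22.68
eef_pos: [0.6003, -0.2964, 0.0083]
eef_rot: [0.0, 0.99, 0.142, 0.0]
contact_force: [-0.4, 0.5, -0.3]
gripper_width: 0.0854
grip_force: 0.2
```

Request:
drive_tool:
  series:
    - [[0,0.021,-0.025,0],[0,0.021,-0.025,0],[0,0.021,-0.025,0],[0,0.021,-0.025,0],[0,0.021,-0.023,0],[0,0.021,-0.023,0],[0,0.021,-0.023,0],[0,0.021,-0.015,0],[0,0.021,0,0],[0,0,0,0]]

```text
time_s: 23.92
eef_pos: [0.6064, -0.3179, 0.0299]
eef_rot: [-0.0, 0.99, 0.142, -0.0]
contact_force: [-0.8, 0.8, 1.1]
gripper_width: 0.0852
grip_force: 0.0
```

```bash
python3 -c "
from h import *
prof(v=190,step=4)"
```

```text
tcp [ 0.6064 -0.3179  0.0299] F [-0.8  0.8  1.1]
[(152, -41.2, 30.7, ''), (156, -39.7, 30.6, ''), (160, -37.8, 31.8, ''), (164, -36.1, 32.2, ''), (168, -34.2, 33.7, ''), (172, -31.6, 37.8, 'R'), (176, -30.4, 36.7, 'R'), (180, -28.5, 38.3, 'R'), (184, -27.3, 37.1, ''), (188, -25.4, 39.0, ''), (192, -23.9, 39.3, ''), (196, -22.4, 39.4, ''), (200, -21.0, 38.7, ''), (204, -19.9, 36.2, ''), (208, -18.2, 37.7, 'R'), (212, -16.8, 37.4, 'R'), (216, -15.3, 37.3, 'R'), (220, -14.1, 34.6, ''), (224, -12.7, 33.2, ''), (228, -11.2, 32.0, ''), (232, -9.7, 31.5, ''), (236, -8.2, 30.5, ''), (240, -6.7, 30.0, '')]
```

Request:
drive_tool:
  series:
    - [[0,-0.09,0,0],[0,-0.089,0,0],[0,0,0.05,0],[0,0,0.033,0],[0,0,0,0]]

```text
time_s: 24.6
eef_pos: [0.6002, -0.2972, 0.0194]
eef_rot: [-0.0, 0.99, 0.142, -0.0]
contact_force: [0.6, -0.1, -0.9]
gripper_width: 0.085
grip_force: 0.0
```

Request:
drive_tool:
  series:
    - [[0,0,0,0],[0,0,0,0],[0,0,0,0],[0,0,0,0],[0,0,0,0]]
  gripper: 0

```text
time_s: 25.22
eef_pos: [0.6007, -0.2973, 0.0207]
eef_rot: [0.0, 0.99, 0.142, 0.0]
contact_force: [-1.3, 0.6, 5.0]
gripper_width: 0.0389
grip_force: 60.8
```

Request:
drive_tool:
  series:
    - [[0,0,-0.1,0],[0,0,-0.3,0],[0,0,-0.2,0],[0,0,0,0]]

```text
time_s: 25.72
eef_pos: [0.6012, -0.2975, 0.0945]
eef_rot: [0.001, 0.99, 0.142, 0.001]
contact_force: [0.4, 0.0, -1.7]
gripper_width: 0.039
grip_force: 60.9
```

```bash
python3 -c "
from h import *
end(); goto(.5681,.2582,.0943,7.4)"
```

```text
tcp [ 0.6012 -0.2975  0.0945] width 0.039021926431253656 end x [51.1 51.3 51.5] y [-18.   -0.4  17. ] top z -18.9
red n 1620 y [-9.2 -5.1  7.8] z [-17.6 -16.7 -15.7] slope deg -0.15
turn first 0.0494
then total units x 0.327 y -4.625 z -0.015  len 556 mm
```

Request:
drive_tool:
  series:
    - [[0,0,0,0.0494],[0,0,0,0]]

```text
time_s: 26.02
eef_pos: [0.5999, -0.2968, 0.0904]
eef_rot: [-0.001, 0.998, 0.065, -0.001]
contact_force: [-0.1, -0.7, -2.1]
gripper_width: 0.0389
grip_force: 60.9
```

Request:
drive_tool:
  series:
    - [[0.0316,-0.4625,0,0],[0.0316,-0.4625,0,0],[0.0316,-0.4625,0,0],[0.0316,-0.4625,0,0],[0.0316,-0.4625,0,0],[0.0316,-0.4625,0,0],[0.0316,-0.4625,0,0],[0.0316,-0.4625,0,0],[0.0316,-0.4625,0,0],[0.0316,-0.4625,0,0]]

```text
time_s: 27.28
eef_pos: [0.5659, 0.2598, 0.0912]
eef_rot: [0.0, 0.998, 0.067, -0.0]
contact_force: [0.7, -1.0, -1.9]
gripper_width: 0.0389
grip_force: 61.0
```

Request:
drive_tool:
  series:
    - [[0,0,0,0],[0,0,0,0]]

```text
time_s: 27.52
eef_pos: [0.5662, 0.2579, 0.0912]
eef_rot: [0.0, 0.998, 0.066, -0.001]
contact_force: [0.1, 0.4, -1.8]
gripper_width: 0.0388
grip_force: 61.1
```

```bash
cat >> h.py <<'E'
def groove():
    s=bot.read_state(); im=bot.get_image('wrist'); P=cloud(im); Q=(P-s['eef_pos'])@rot(s['eef_rot'])*1000
    q=Q[(P[...,2]>.024)&(P[...,2]<.034)&(Q[...,0]>40)&(Q[...,0]<90)&(Q[...,2]>40)]
    print('backstop',len(q),cv2.minAreaRect(q[:,:2].astype(np.float32)) if len(q)>50 else '')
    k=(np.abs(Q[...,0]-46)<3)&(Q[...,2]>40)&(P[...,2]<.0155)&(P[...,2]>.009)&(np.abs(Q[...,1])<30); print('floor y',np.percentile(Q[k][:,1],[2,98]) if k.any() else None)
E
python3 -c "
from h import *
end(); groove()"
```

```text
tcp [0.5662 0.2579 0.0912] width 0.03875180644091101 end x [51.  51.2 51.4] y [-18.   -0.4  17. ] top z -18.9
red n 1547 y [-9.  -5.2  7.7] z [-17.6 -16.7 -15.7] slope deg -0.55
backstop 8101 ((53.88941955566406, -0.5875015258789062), (27.573802947998047, 231.42218017578125), 0.07661629468202591)
floor y [-17.14202471  15.74280937]
```

Request:
drive_tool:
  series:
    - [[0,0,0.2,0],[0,0,0.15,0],[0,0,0.08,0],[0,0,0.045,0],[0,0,0.015,0],[0,0,0.01,0],[0,0,0,0]]

```text
time_s: 28.5
eef_pos: [0.5668, 0.2583, 0.0326]
eef_rot: [-0.0, 0.998, 0.065, 0.0]
contact_force: [0.6, -1.5, 0.5]
gripper_width: 0.0389
grip_force: 61.4
```

Request:
drive_tool:
  series:
    - [[0,0,0,0],[0,0,0,0],[0,0,0,0],[0,0,-0.15,0],[0,0,-0.3,0],[0,0,-0.4,0],[0,0,-0.4,0],[0,0,-0.4,0],[0,0,-0.3,0],[0,0,0,0]]
  gripper: 0.64

```text
time_s: 29.75
eef_pos: [0.5671, 0.2584, 0.271]
eef_rot: [-0.001, 0.998, 0.065, 0.003]
contact_force: [0.5, -0.2, 0.0]
gripper_width: 0.0543
grip_force: 0.0
```

```bash
cat >> h.py <<'E'
def rack():
    s=bot.read_state(); im=bot.get_image('wrist'); P=cloud(im); a=im["img"].astype(int); th=np.radians(7.37); R2=np.array([[np.cos(th),-np.sin(th)],[np.sin(th),np.cos(th)]])
    X=((P[...,:2]-np.array([.5731,.2588]))@R2)*1000
    for g in(-80,0,80):
        m=(abs(X[...,0])<75)&(abs(X[...,1]-g)<25)&(P[...,2]>.038)&(P[...,2]<.06); red=m&(a[...,0]>100)&(a[...,1]<80)&(a[...,2]<80)
        if m.sum()<100: print(g,"none"); continue
        q=X[m]; r=cv2.minAreaRect(q.astype(np.float32)); print(g,"rect",np.round(r[0],1),np.round(r[1]),round(r[2],1),"ztop",np.percentile(P[m][:,2],[50,97]).round(4),"red",red.sum(),np.percentile(X[red][:,1]-g,[5,95]).round(1) if red.any() else "")
E
python3 -c "
from h import *
rack(); pil(); goto(.419,-.0745,.27,8.9)"
```

```text
-80 rect [ -5.7 -79.6] [100.  36.] 0.1 ztop [0.0476 0.0518] red 611 [-7.1  9. ]
0 rect [-5.9  0.7] [ 36. 100.] 89.9 ztop [0.0476 0.0519] red 550 [-6.9  9. ]
80 none
tcp [0.5667 0.2582 0.2685] yaw 7.4
pix [ 93. 254.] world [431.3 447.8] size 28 61 tooloff mm [-109.9 -205.5] ccw yaw rel -1.5 svd yaw -77.1 ztop 0.0545 
pix [495. 308.] world [417.7 -72.1] size 37 102 tooloff mm [-190.3  308.4] ccw yaw rel 3.0 svd yaw 12.3 ztop 0.0398 
turn first -0.0083
then total units x -1.642 y 2.548 z -0.027  len 364 mm
```

Both pillars are well seated. Last is C, with three rolls toward +y.

Request:
drive_tool:
  series:
    - [[0,0,0,-0.0083],[-0.2346,0.3473,0,0],[-0.2346,0.3473,0,0],[-0.2346,0.3473,0,0],[-0.2346,0.3473,0,0],[-0.2346,0.3473,0,0],[-0.2346,0.3473,0,0],[-0.2346,0.3473,0,0],[0,0,0,0]]
  gripper: 1

```text
time_s: 30.98
eef_pos: [0.4158, -0.0627, 0.2656]
eef_rot: [0.0, 0.997, 0.076, -0.0]
contact_force: [0.4, 0.9, 0.9]
gripper_width: 0.0854
grip_force: 0.0
```

Request:
drive_tool:
  series:
    - [[0,0,0.4,0],[0,0,0.4,0],[0,0,0.4,0],[0,0,0.3,0],[0,0,0,0],[0,0,0,0]]

```text
time_s: 31.72
eef_pos: [0.4176, -0.0603, 0.0875]
eef_rot: [0.0, 0.997, 0.078, 0.0]
contact_force: [0.3, 0.5, 0.4]
gripper_width: 0.0854
grip_force: 0.0
```

```bash
python3 -c "
from h import *
pil()"
```

```text
tcp [ 0.4176 -0.0603  0.0875] yaw 8.9
pix [279. 219.] world [417.9 -73.8] size 36 101 tooloff mm [-1.8 13.4] ccw yaw rel 0.1 svd yaw 8.8 ztop 0.0398
```

Request:
drive_tool:
  series:
    - [[0,0,0.3,0],[0,0,0.25,0],[0,0,0.105,0],[0,0,0,0],[0,-0.035,0,0],[0,-0.03,0,0],[0,0,0,0]]

```text
time_s: 32.65
eef_pos: [0.416, -0.0526, 0.008]
eef_rot: [0.0, 0.997, 0.078, 0.0]
contact_force: [0.0, -0.5, 0.0]
gripper_width: 0.0858
grip_force: 0.0
```

Request:
drive_tool:
  series:
    - [[0,-0.021,-0.025,0],[0,-0.021,-0.025,0],[0,-0.021,-0.025,0],[0,-0.021,-0.025,0],[0,-0.021,-0.023,0],[0,-0.021,-0.023,0],[0,-0.021,-0.023,0],[0,-0.021,-0.015,0],[0,-0.021,0,0],[0,0,0,0]]

```text
time_s: 33.9
eef_pos: [0.4122, -0.0303, 0.0295]
eef_rot: [-0.0, 0.997, 0.078, -0.0]
contact_force: [-0.5, 0.1, 1.2]
gripper_width: 0.085
grip_force: 0.0
```

```bash
python3 -c "
from h import *
prof(v=190,step=4)"
```

```text
tcp [ 0.4122 -0.0303  0.0295] F [-0.5  0.1  1.2]
[(267, 4.7, 10.3, ''), (271, 5.5, 30.8, ''), (275, 7.1, 30.3, ''), (279, 8.6, 31.1, ''), (283, 10.1, 32.1, ''), (287, 11.4, 34.4, ''), (291, 13.0, 34.1, ''), (295, 14.5, 34.3, ''), (299, 15.7, 36.8, ''), (303, 17.3, 35.9, ''), (307, 18.6, 37.0, ''), (311, 19.9, 38.6, ''), (315, 21.0, 40.2, ''), (319, 22.6, 39.6, ''), (323, 24.3, 38.5, ''), (327, 26.0, 37.4, ''), (331, 27.5, 37.2, ''), (335, 29.3, 35.9, ''), (339, 31.0, 35.2, ''), (343, 33.0, 33.5, ''), (347, 34.6, 33.2, ''), (351, 36.5, 32.2, ''), (355, 38.6, 30.1, ''), (359, 40.3, 29.7, ''), (385, 60.3, 5.3, ''), (389, 62.3, 4.9, ''), (393, 63.9, 5.7, ''), (397, 66.4, 4.3, ''), (401, 67.9, 5.1, ''), (406, 70.5, 4.5, ''), (443, 87.8, 4.9, ''), (447, 89.6, 5.0, '')]
```

Request:
drive_tool:
  series:
    - [[0,0.03,0,0],[0,0,0.1,0],[0,0,0.08,0],[0,0,0,0],[0,-0.033,0,0],[0,0,0,0]]

```text
time_s: 34.7
eef_pos: [0.4123, -0.0299, 0.0082]
eef_rot: [0.0, 0.997, 0.078, 0.0]
contact_force: [-0.2, -1.7, 0.0]
gripper_width: 0.0853
grip_force: 0.2
```

Request:
drive_tool:
  series:
    - [[0,-0.021,-0.025,0],[0,-0.021,-0.025,0],[0,-0.021,-0.025,0],[0,-0.021,-0.025,0],[0,-0.021,-0.023,0],[0,-0.021,-0.023,0],[0,-0.021,-0.023,0],[0,-0.021,-0.015,0],[0,-0.021,0,0],[0,0,0,0]]

```text
time_s: 35.95
eef_pos: [0.4086, -0.0076, 0.03]
eef_rot: [0.0, 0.997, 0.078, -0.0]
contact_force: [0.7, -0.5, -0.3]
gripper_width: 0.0855
grip_force: 0.0
```

```bash
python3 -c "
from h import *
prof(v=190,step=4)"
```

```text
tcp [ 0.4086 -0.0076  0.03  ] F [ 0.7 -0.5 -0.3]
[(268, 5.0, 12.4, ''), (272, 5.9, 29.9, ''), (276, 7.4, 31.3, ''), (280, 9.0, 31.1, ''), (284, 10.5, 32.2, ''), (288, 11.9, 33.3, ''), (292, 13.4, 34.3, ''), (296, 14.9, 34.3, ''), (300, 16.2, 36.2, ''), (304, 17.6, 36.4, ''), (308, 19.0, 37.1, ''), (312, 20.3, 38.3, ''), (316, 21.5, 40.1, ''), (320, 23.0, 39.8, ''), (324, 25.0, 37.3, ''), (328, 26.4, 37.8, ''), (332, 28.0, 37.1, ''), (336, 29.6, 36.6, ''), (340, 31.7, 34.5, ''), (344, 33.0, 35.4, ''), (348, 34.4, 35.8, 'R'), (352, 37.2, 31.5, ''), (356, 38.9, 30.9, ''), (360, 41.0, 29.3, ''), (432, 82.9, 4.8, ''), (437, 84.4, 6.2, ''), (442, 87.5, 5.0, ''), (448, 90.1, 5.3, ''), (452, 92.2, 5.0, ''), (487, 109.3, 4.3, ''), (491, 109.9, 6.0, ''), (495, 112.6, 4.9, '')]
```

Red has come up on C's upper -y flank, so two rolls are confirmed. Third roll next.

Request:
drive_tool:
  series:
    - [[0,0.03,0,0],[0,0,0.1,0],[0,0,0.08,0],[0,0,0,0],[0,-0.033,0,0],[0,0,0,0]]

```text
time_s: 36.75
eef_pos: [0.4087, -0.0071, 0.0087]
eef_rot: [0.0, 0.997, 0.078, 0.0]
contact_force: [-0.6, 0.0, -0.8]
gripper_width: 0.0855
grip_force: 0.2
```

Request:
drive_tool:
  series:
    - [[0,-0.021,-0.025,0],[0,-0.021,-0.025,0],[0,-0.021,-0.025,0],[0,-0.021,-0.025,0],[0,-0.021,-0.023,0],[0,-0.021,-0.023,0],[0,-0.021,-0.023,0],[0,-0.021,-0.015,0],[0,-0.021,0,0],[0,0,0,0]]

```text
time_s: 38.0
eef_pos: [0.405, 0.0152, 0.0304]
eef_rot: [-0.0, 0.997, 0.078, -0.0]
contact_force: [0.8, 0.4, -0.5]
gripper_width: 0.0853
grip_force: 0.0
```

```bash
python3 -c "
from h import *
prof(v=190,step=4); prof(v=175,step=12)"
```

```text
tcp [0.405  0.0152 0.0304] F [ 0.8  0.4 -0.5]
[(268, 5.1, 11.2, ''), (272, 6.0, 30.3, ''), (276, 7.6, 30.1, ''), (280, 9.1, 30.8, ''), (284, 10.5, 32.9, ''), (288, 12.1, 32.5, ''), (292, 13.6, 33.2, ''), (297, 14.9, 38.2, 'R'), (301, 16.4, 37.9, 'R'), (305, 18.0, 37.4, 'R'), (309, 19.6, 36.6, ''), (313, 20.9, 37.8, ''), (317, 22.1, 39.4, ''), (321, 23.4, 39.9, ''), (325, 25.1, 39.1, ''), (329, 27.0, 37.1, ''), (333, 28.5, 37.0, 'R'), (337, 29.9, 37.6, 'R'), (341, 31.4, 37.6, 'R'), (345, 33.9, 33.8, ''), (349, 35.5, 33.6, ''), (353, 37.8, 31.1, ''), (357, 39.4, 31.0, ''), (477, 104.9, 4.2, ''), (481, 106.7, 4.4, ''), (485, 108.1, 5.0, ''), (489, 109.9, 5.2, ''), (494, 112.6, 4.7, ''), (498, 113.6, 6.0, ''), (503, 116.8, 4.8, '')]
tcp [0.405  0.0151 0.0304] F [ 0.1  0.1 -0.7]
[(101, -72.9, 4.5, ''), (271, 5.5, 30.1, ''), (283, 10.0, 32.0, ''), (295, 14.3, 35.0, 'R'), (307, 18.3, 38.5, 'R'), (319, 22.6, 39.1, ''), (331, 27.5, 36.6, 'R'), (343, 31.5, 38.4, ''), (355, 38.0, 31.3, '')]
```

Request:
drive_tool:
  series:
    - [[0,0.1,0,0],[0,0.095,0,0],[0,0,0.05,0],[0,0,0.036,0],[0,0,0,0]]

```text
time_s: 38.72
eef_pos: [0.4084, -0.0079, 0.0196]
eef_rot: [-0.0, 0.997, 0.078, -0.0]
contact_force: [0.1, 0.2, -1.0]
gripper_width: 0.0856
grip_force: 0.0
```

Request:
drive_tool:
  series:
    - [[0,0,0,0],[0,0,0,0],[0,0,0,0],[0,0,0,0],[0,0,0,0]]
  gripper: 0

```text
time_s: 39.35
eef_pos: [0.409, -0.008, 0.0208]
eef_rot: [0.0, 0.997, 0.078, 0.0]
contact_force: [-3.1, 1.4, 7.1]
gripper_width: 0.0389
grip_force: 60.1
```

Request:
drive_tool:
  series:
    - [[0,0,-0.1,0],[0,0,-0.3,0],[0,0,-0.2,0],[0,0,0,0]]

```text
time_s: 39.85
eef_pos: [0.4096, -0.0081, 0.0942]
eef_rot: [0.0, 0.997, 0.078, 0.002]
contact_force: [-0.8, 0.4, -2.6]
gripper_width: 0.0389
grip_force: 61.0
```

```bash
python3 -c "
from h import *
end(); goto(.5579,.3375,.0943,7.4)"
```

```text
tcp [ 0.4096 -0.0081  0.0942] width 0.03890204267225108 end x [49.1 49.3 49.4] y [-18.1  -0.4  16.9] top z -18.8
red n 1504 y [-9.3 -5.1  7.8] z [-17.5 -16.6 -15.6] slope deg 0.98
turn first 0.0083
then total units x 1.602 y -2.696 z -0.014  len 376 mm
```

Request:
drive_tool:
  series:
    - [[0,0,0,0.0083],[0.201,-0.337,0,0],[0.201,-0.337,0,0],[0.201,-0.337,0,0],[0.201,-0.337,0,0],[0.201,-0.337,0,0],[0.201,-0.337,0,0],[0.201,-0.337,0,0],[0.201,-0.337,0,0],[0,0,0,0]]

```text
time_s: 41.15
eef_pos: [0.5584, 0.3397, 0.09]
eef_rot: [0.0, 0.998, 0.065, -0.001]
contact_force: [0.3, -1.5, -2.2]
gripper_width: 0.039
grip_force: 61.2
```

```bash
python3 -c "
from h import *
end(); groove(); goto(.5584,.3376,.0943,7.4)"
```

```text
tcp [0.5584 0.3397 0.09  ] width 0.03902092829702361 end x [49.  49.2 49.4] y [-18.   -0.8  16.9] top z -18.7
red n 1457 y [-9.2  3.7  7.8] z [-17.5 -16.5 -15.6] slope deg -0.38
backstop 6113 ((52.97407913208008, 54.73146057128906), (25.760175704956055, 179.5781707763672), 0.2652375102043152)
floor y [-15.92048817  16.84517525]
turn first -0.0
then total units x 0.005 y -0.000 z -0.032  len 1 mm
```

Request:
drive_tool:
  series:
    - [[0,0,0.2,0],[0,0,0.15,0],[0,0,0.08,0],[0,0,0.038,0],[0,0,0.015,0],[0,0,0.01,0],[0,0,0,0]]

```text
time_s: 42.12
eef_pos: [0.5585, 0.3377, 0.0334]
eef_rot: [-0.0, 0.998, 0.065, 0.0]
contact_force: [-0.8, 0.0, -1.7]
gripper_width: 0.0387
grip_force: 61.2
```

Request:
drive_tool:
  series:
    - [[0,0,0,0],[0,0,0,0],[0,0,0,0],[0,0,-0.15,0],[0,0,-0.3,0],[0,0,-0.4,0],[0,0,-0.4,0],[0,0,-0.4,0],[0,0,-0.3,0],[0,0,0,0]]
  gripper: 0.64

```text
time_s: 43.38
eef_pos: [0.5589, 0.3379, 0.2721]
eef_rot: [-0.001, 0.998, 0.065, 0.003]
contact_force: [1.0, -0.6, 0.5]
gripper_width: 0.0545
grip_force: 0.0
```

```bash
python3 -c "
from h import *
rack(); goto(.4692,.2455,.27,68)"
```

```text
-80 rect [ -5.9 -79.5] [101.  37.] 0.6 ztop [0.0474 0.0518] red 644 [-7.3  9.1]
0 rect [-5.8  0.7] [100.  36.] 0.0 ztop [0.0475 0.0518] red 608 [-6.9  9.3]
80 rect [-9.8 82. ] [ 36. 100.] 89.9 ztop [0.0476 0.052 ] red 421 [-4.7 10.5]
turn first -0.3367
then total units x -0.992 y -0.403 z -0.004  len 128 mm
```

Request:
drive_tool:
  series:
    - [[0,0,0,-0.0561],[0,0,0,-0.0561],[0,0,0,-0.0561],[0,0,0,-0.0561],[0,0,0,-0.0561],[0,0,0,-0.0561],[-0.331,-0.134,0,0],[-0.331,-0.134,0,0],[-0.331,-0.134,0,0],[0,0,0,0]]
  gripper: 0.45

```text
time_s: 44.68
eef_pos: [0.4676, 0.2439, 0.2671]
eef_rot: [0.0, 0.829, 0.559, 0.0]
contact_force: [-0.4, 0.5, -0.1]
gripper_width: 0.0382
grip_force: 0.0
```

```bash
python3 -c "
from h import *
rack(); goto(.4692,.2455,.054,68)
im=bot.get_image('wrist'); save(im,'w8.png',None,1.5)
"
```

```text
-80 rect [ -5.5 -79.9] [100.  38.] 0.2 ztop [0.0475 0.0517] red 514 [-7.1  8.9]
0 rect [-5.5  0.4] [ 36. 100.] 90.0 ztop [0.0476 0.0517] red 89 [-6.3  9.1]
80 rect [-9.4 82.1] [ 36. 100.] 89.9 ztop [0.0479 0.0518] red 30 [-4.8 10.6]
turn first -0.0003
then total units x 0.009 y 0.003 z 1.775  len 1 mm
```

View pics/w8.png

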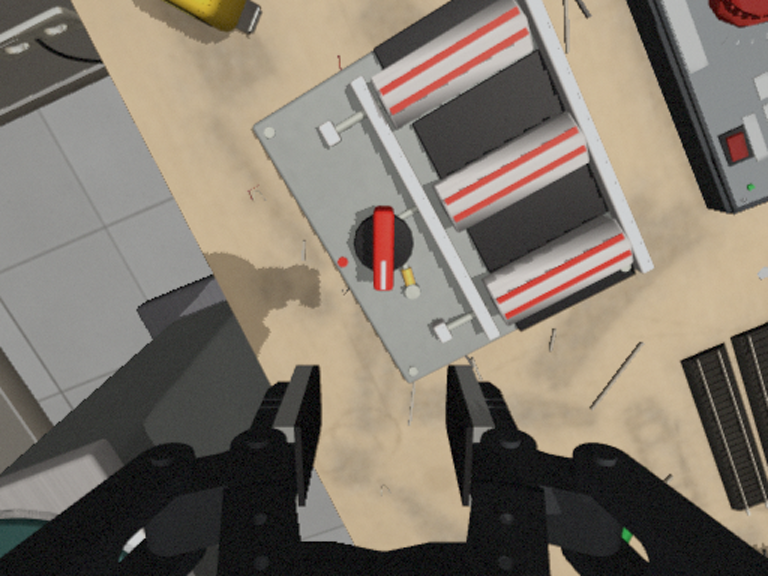

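All three pillars lie in grooves with red up, and the knob is at the green dot. The groove 3 pillar is slightly nearer the rail but within limits. Now I'll lock the knob.

Request:
drive_tool:
  series:
    - [[0,0,0.4,0],[0,0,0.4,0],[0,0,0.4,0],[0,0,0.3,0],[0,0,0.2,0],[0,0,0.08,0],[0,0,0,0]]

```text
time_s: 45.65
eef_pos: [0.4691, 0.2455, 0.0531]
eef_rot: [-0.0, 0.829, 0.559, -0.001]
contact_force: [1.0, -0.2, 0.1]
gripper_width: 0.0382
grip_force: 0.0
```

Request:
drive_tool:
  series:
    - [[0,0,0,0],[0,0,0,0],[0,0,0,0],[0,0,0,0],[0,0,0,0]]
  gripper: 0

```text
time_s: 46.28
eef_pos: [0.4691, 0.2458, 0.0548]
eef_rot: [-0.0, 0.829, 0.559, 0.001]
contact_force: [-6.8, 2.7, 6.6]
gripper_width: 0.0131
grip_force: 59.5
```

Request:
drive_tool:
  series:
    - [[0,0,0,0.057],[0,0,0,0.057],[0,0,0,0.057],[0,0,0,0.057],[0,0,0,0.057],[0,0,0,0.057],[0,0,0,0],[0,0,0,0],[0,0,0,0]]

```text
time_s: 47.4
eef_pos: [0.4696, 0.245, 0.0548]
eef_rot: [0.0, 0.998, 0.056, 0.001]
contact_force: [-1.3, -6.1, 5.8]
gripper_width: 0.0127
grip_force: 59.9
```

Request:
drive_tool:
  series:
    - [[0,0,0,0],[0,0,0,0],[0,0,0,0],[0,0,-0.1,0],[0,0,-0.4,0],[0,0,-0.4,0],[0,0,-0.4,0],[-0.2,0,-0.4,0],[-0.2,0,-0.1,0],[0,0,0,0]]
  gripper: 0.45

```text
time_s: 48.65
eef_pos: [0.4207, 0.24, 0.2718]
eef_rot: [-0.001, 0.998, 0.056, 0.002]
contact_force: [-0.2, 0.5, -1.1]
gripper_width: 0.0381
grip_force: 0.0
```

```bash
python3 -c "
from h import *
rack(); im=bot.get_image('wrist'); P=cloud(im); a=im['img'].astype(int)
rd=(a[...,0]>110)&(a[...,1]<70)&(a[...,2]<70)&(P[...,2]>.052)&(P[...,2]<.065)&(P[...,0]<.52)
t=P[rd]; d=t[:,:2]-t[:,:2].mean(0); v=np.linalg.svd(d,full_matrices=False)[2][0]; print('wing yaw',np.degrees(np.arctan(v[1]/v[0])))
save(im,'w9.png',None,1.5)"
```

```text
-80 rect [-25. -80.] [37. 55.] 89.9 ztop [0.0472 0.0517] red 354 [-7.3  8.5]
0 rect [-24.5   1. ] [56. 35.] 0.0 ztop [0.0473 0.0518] red 82 [-6.5  8.9]
80 rect [-23.7  82.2] [37. 58.] 89.7 ztop [0.0473 0.0517] red 467 [-5.9 10.3]
wing yaw 8.036391873483977
```

View pics/w9.png

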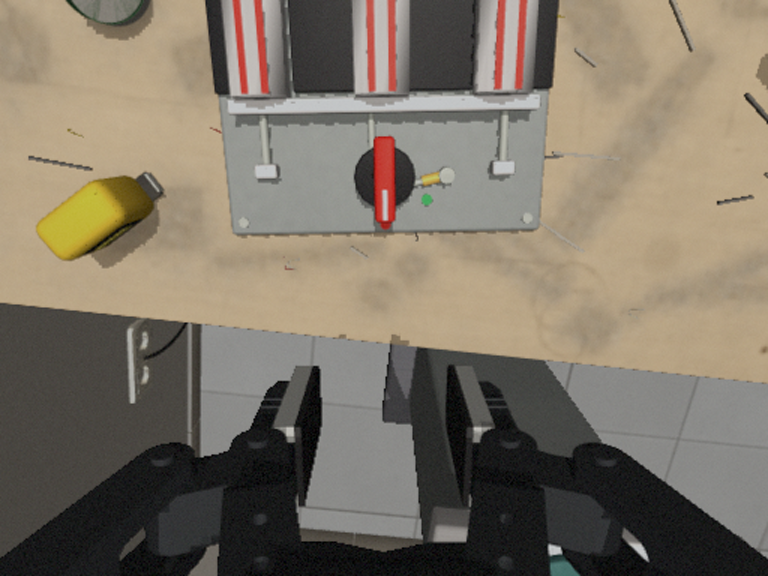

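The knob's white line is at the red dot, the rail is locked, and all three pillars lie flat with red up. Handing in.

```bash
python3 -c "
from bench import bot
print(bot.finish_job())"
```

```text
the job is handed in; nothing more can be done
None
```

The knob was opened, all three pillars now lie red side up in the grooves and the knob is locked again; the job is handed in, no verdict came back, and nothing I did went near the tape measure, locomotive or pliers.

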